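Clear the lemon board into its scrap tray

TASK

Clear up after squeezing lemons: pull the scrap tray all the way out from under the raised chopping board, push every lemon half off the board's open edge so that it drops into the tray (slide them, do not lift them up off the board), then fit the white lid by hooking its tongue (the thin edge without a rib) under the lip at the tray's front and swinging it down flat on the tray. Finally slide the lidded tray fully home under the board, and leave the jar, tumbler and mug where they stand.

Things in the scene. Friction and masses are not known exactly. Their poses are not given: they have to be found in the camera images.
- tray (a joint): How far the steel scrap tray is pulled out from under the raised chopping board, m: 0 = fully home (tray front flush with the board's front edge), 0.172 = out to its stop. It stays where it is left; sliding takes about 3 N.
- board_edge (a point): Middle of the open front edge of the fixed bamboo board, on its top face (158 mm above the worktop). Local -x points out over the tray, the way it pulls out; +x over the board; z up. Board 340 mm (x) by 260 mm (y), 18 mm thick, on side panels. The far end and both sides carry a rim 12 mm wide, 10 mm high; the front edge has none.
- tray_floor (a point): Centre of the tray's inner floor, 10 mm above the worktop (moves with it; axes as board_edge). Tray 170 mm (x) by 210 mm (y) outside, side and rear walls 4 mm thick and 95 mm high above this point. Fully out, the rear wall is 2 mm in front of the board's edge. Front panel 8 mm thick (x -85 to -77 mm), 117 mm high, with a 6 mm ledge behind it level with the wall tops.
- tray_lip (a point): Middle of the free lower edge of the fixed lip inside the tray's front panel (moves with it; axes as board_edge): a flat strip 196 mm long (y), 5 mm thick; from this point it runs 14 mm to local -x, to the panel, and 5 mm up. The slot under it, down to the level of the wall tops, is 12 mm high and takes the lid's tongue. It is 117 mm above the worktop.
- tray_pull (a point): Centre of the tray's bow pull: a round steel bar 10 mm thick, straight for 90 mm along local y, 38 mm in front of the front panel (33 mm free gap), 106 mm above the worktop; can be taken from above (moves with the tray; axes as board_edge).
- lid_grip (a point): Centre of the block grip (44 mm in x, 22 mm in y, 24 mm high) on the white plastic lid, 14 mm above the plate's top and 26 mm above the lid's underside. Local z up, -x to the tongue. Plate 206 mm wide (y), 5 mm thick, from x = -74 mm (tongue) to +82 mm; 0.2 kg. Fitted, its axes agree with the tray's and this point is 124 mm above the worktop, over the middle of the tray.
- lid_tongue (a point): Middle of the tip of the lid's tongue, half-way through its 4 mm thickness, 74 mm to local -x of lid_grip and 17 mm below it (same axes); 204 mm wide, marked off by a low ridge. Fitted, it reaches 7 to 14 mm under the lip. Because of the ribs and the board behind, it goes in with the tongue edge low (lid tilted about 20 to 25 degrees) and is then swung down flat.
- lid: The whole lid; origin 26 mm below lid_grip (same axes), in the plane of its ribs' undersides. The ribs run under the two sides and the edge opposite the tongue, 7 mm deep, and drop inside the tray walls with 3.5 mm to spare at each side and 4 mm at the rear. The lid then lies on the wall tops; its grip passes 6 mm under the board when the tray is slid in.
- sugar_jar: Bystander: clip-top glass jar, 90 mm wide, 114 mm high; origin at the centre of its underside. Leave it alone.
- tumbler: Bystander: clear glass tumbler, 70 mm wide, 124 mm high; origin at the centre of its underside. Leave it alone.
- mug: Bystander: white mug, 80 mm wide plus handle, 98 mm high; origin at its underside. Leave it alone.
- half_0_c (a point): Squeezed lemon half lying cut face down on the board: a dome 54 mm across and 30 mm high, 40 g; this point is on its axis 15 mm above the cut face; local z points from the cut face to the pointed end. Four to six of the six halves are there; the others are absent (None).
- half_1_c (a point): Squeezed lemon half lying cut face down on the board: a dome 54 mm across and 30 mm high, 40 g; this point is on its axis 15 mm above the cut face; local z points from the cut face to the pointed end. Four to six of the six halves are there; the others are absent (None).
- half_2_c (a point): Squeezed lemon half lying cut face down on the board: a dome 54 mm across and 30 mm high, 40 g; this point is on its axis 15 mm above the cut face; local z points from the cut face to the pointed end. Four to six of the six halves are there; the others are absent (None).
- half_3_c (a point): Squeezed lemon half lying cut face down on the board: a dome 54 mm across and 30 mm high, 40 g; this point is on its axis 15 mm above the cut face; local z points from the cut face to the pointed end. Four to six of the six halves are there; the others are absent (None).
- half_4_c (a point): Squeezed lemon half lying cut face down on the board: a dome 54 mm across and 30 mm high, 40 g; this point is on its axis 15 mm above the cut face; local z points from the cut face to the pointed end. Four to six of the six halves are there; the others are absent (None).
- half_5_c (a point): Squeezed lemon half lying cut face down on the board: a dome 54 mm across and 30 mm high, 40 g; this point is on its axis 15 mm above the cut face; local z points from the cut face to the pointed end. Four to six of the six halves are there; the others are absent (None).
Things that resemble listed ones, but are neither listed nor needed, are in the scene too. Leave any blue, green or turquoise look-alike of the part that bears half_0_c alone.

How it is judged:
On the way, in this order (a step that is already met when the one before it is completed fails the run):
1. the tray is pulled out to its stop (within 8 mm) (value of joint tray above 0.164 m), for 0.2 s.
2. every lemon half lies in the tray (x of half_0_c in the frame of tray_floor between -0.08 and 0.083 m and y of half_0_c in the frame of tray_floor between -0.103 and 0.103 m and z of half_0_c in the frame of tray_floor between 0 and 0.095 m and x of half_1_c in the frame of tray_floor between -0.08 and 0.083 m and y of half_1_c in the frame of tray_floor between -0.103 and 0.103 m and z of half_1_c in the frame of tray_floor between 0 and 0.095 m and x of half_2_c in the frame of tray_floor between -0.08 and 0.083 m and y of half_2_c in the frame of tray_floor between -0.103 and 0.103 m and z of half_2_c in the frame of tray_floor between 0 and 0.095 m and x of half_3_c in the frame of tray_floor between -0.08 and 0.083 m and y of half_3_c in the frame of tray_floor between -0.103 and 0.103 m and z of half_3_c in the frame of tray_floor between 0 and 0.095 m and x of half_4_c in the frame of tray_floor between -0.08 and 0.083 m and y of half_4_c in the frame of tray_floor between -0.103 and 0.103 m and z of half_4_c in the frame of tray_floor between 0 and 0.095 m and x of half_5_c in the frame of tray_floor between -0.08 and 0.083 m and y of half_5_c in the frame of tray_floor between -0.103 and 0.103 m and z of half_5_c in the frame of tray_floor between 0 and 0.095 m and value of joint tray above 0.15 m), for 0.3 s.
3. the lid is on: tongue under the lip, lid flat on the tray (x of lid_tongue in the frame of tray_lip between -0.016 and -0.004 m and y of lid_tongue in the frame of tray_lip between -0.006 and 0.006 m and z of lid_tongue in the frame of tray_lip between -0.016 and -0.001 m and angle between lid_grip's own z axis and vertical below 0.03 rad and angle between the x axis of lid_grip and the x axis of tray_lip, either way round below 0.08 rad), for 0.3 s.
At the end, for the whole second after the job is handed in: The tray is home (within 8 mm), every lemon half is inside it, and the lid is fitted: tongue at least 4 mm under the lip and below it, within 6 mm sideways, flat within 0.03 rad (no rib caught on a wall), square within 0.08 rad, at rest (all of step 3 and value of joint tray below 0.008 m and x of half_0_c in the frame of tray_floor between -0.08 and 0.083 m and y of half_0_c in the frame of tray_floor between -0.103 and 0.103 m and z of half_0_c in the frame of tray_floor between 0 and 0.095 m and x of half_1_c in the frame of tray_floor between -0.08 and 0.083 m and y of half_1_c in the frame of tray_floor between -0.103 and 0.103 m and z of half_1_c in the frame of tray_floor between 0 and 0.095 m and x of half_2_c in the frame of tray_floor between -0.08 and 0.083 m and y of half_2_c in the frame of tray_floor between -0.103 and 0.103 m and z of half_2_c in the frame of tray_floor between 0 and 0.095 m and x of half_3_c in the frame of tray_floor between -0.08 and 0.083 m and y of half_3_c in the frame of tray_floor between -0.103 and 0.103 m and z of half_3_c in the frame of tray_floor between 0 and 0.095 m and x of half_4_c in the frame of tray_floor between -0.08 and 0.083 m and y of half_4_c in the frame of tray_floor between -0.103 and 0.103 m and z of half_4_c in the frame of tray_floor between 0 and 0.095 m and x of half_5_c in the frame of tray_floor between -0.08 and 0.083 m and y of half_5_c in the frame of tray_floor between -0.103 and 0.103 m and z of half_5_c in the frame of tray_floor between 0 and 0.095 m and linear speed of lid below 0.02 m/s); the robot touches nothing.
It fails at once if a lemon half is lifted up (its middle more than 0.205 m above the worktop, 3 cm above where it lies on the board) (height (world z) of any of half_0_c, half_1_c, half_2_c, half_3_c, half_4_c, half_5_c above 0.205 m).
It fails at once if the sugar jar is moved more than 4 cm (distance of sugar_jar from where it was at the start of the episode above 0.04 m).
It fails at once if the tumbler is moved more than 4 cm (distance of tumbler from where it was at the start of the episode above 0.04 m).
It fails at once if the mug is moved more than 4 cm (distance of mug from where it was at the start of the episode above 0.04 m).
Of half_0, half_1, half_2, half_3, half_4, half_5 only 4 to 6 are there at a start; the rules pass over those that are not, and their reading is None.
At some moment in a run one of half_0, half_1, half_2, half_3, half_4, half_5, lid may be knocked a few centimetres aside while the robot is not near it.
It also fails if it takes over 208 s, if anything falls off the work surface, if the arm or the gripper's body presses on something with over 40 N, if the wrist force passes 120 N, or if a joint passes its speed limit or range.

ROBOT

A 7-joint arm with a two-finger parallel gripper is mounted at the origin on a cart in front of the work surface, level with it; the furniture and walls round the work are solid. World frame = base frame: x ahead of the robot, y to its left, z up, the work surface at z = 0. Lengths are in m, angles in rad, forces in N, time in s.
With the tool pointing down it reaches from about 0.4 to 0.85 m from the base axis. Payload 4.5 kg.
Tool frame: the origin (TCP) lies midway between the tips of the shut fingers; the grasp point (between the pads) lies 19 mm behind it; z points along the fingers, y is the line along which they close (so a half turn about z gives the same grasp; the last joint's range is limited). The gripper opens to 88 mm and grips with 3 to 60 N. Pads are 18 mm wide; open, the fingers measure 123 mm over their backs; the gripper's body (75 mm by 187 mm) begins 45 mm behind the grasp point.
Start: joints at [-1.215, 0.689, -0.195, 1.565, 0.157, 0.902, -0.215], TCP at [0.198, 0.593, 0.239] pointing down, gripper open.
Joint ranges: [-3.01, 3.01], [-0.46, 2.08], [-1.47, 1.51], [0.13, 2.56], [-1, 4.14], [0.04, 2.09], [-2.66, 2.66]. Speed limits (rad/s): [2.57, 2.57, 3.14, 3.14, 3.14, 3.14, 3.14].

INTERFACE

Orientations are given as a unit quaternion [x, y, z, w].
In Python, from plant import r gives the robot as it stands.
- The arm moves only by the tool carry_out, never from a script. Its argument "plan" is a list of rows, each an object with "rot": the turn, a rotation vector about the tool's x, y, z in rad, a list of three; "xyz": the shift along the tool's x, y, z in m, a list of three; "grip": the closure in counts, from 0 (fully open) to 255 (shut). In form: [{"rot": [wx, wy, wz], "xyz": [dx, dy, dz], "grip": grip}, ...]. A call has 1 to 8 rows; each row is the pose to reach, as a shift and turn from the pose commanded when the call began, along the tool's axes at that moment; what a row does not reach only later rows make up. A row lasts 1/12 s, in which the tool goes at most 41.7 mm and 7.16 degrees, less where a joint would pass 70% of its speed; a pose out of reach is approached as far as the arm can. A call with a gripper value outside its range is refused whole. The fingers move at their own pace and stop on an object; "squeeze" is the grip in N (left out, the last holds). Time passes only in rows, so rows that repeat a pose let the fingers close. It gives the time, the measured TCP pose, the force, the opening and the grip force at its end, in the units of the state.
- r.get_state(): the state, without advancing time (a new reading comes with each control period).
- r.snapshot(name): name is "scene" or "side" or "wrist"; returns the picture (384x512x3 uint8, red, green, blue); there is no depth.
- r.camera_params(name): a dict with "fx", "fy", "cx", "cy" (pixels), "position" and "attitude" of the camera in the world; the wrist camera has in their place "hand_eye" (4x4, takes a point from camera to tool coordinates, whose origin is the TCP and whose axes are the flange's). Camera axes: x right, y down, z forward; pixel columns grow to the right and rows downward; lengths in m; the calibration is good to about 2 mm. A picture is of the moment at which its call begins: read the wrist's pose just before it. camera_params takes no time and is no camera call.
- r.finish_job(): hands the job in; it is judged then, once.
The state is a dict: "clock": time; "q": joint angles; "qd": joint speeds; "joint_torque": joint torques, N m; "tool_pos": TCP position; "eef_rot": TCP orientation; "contact_force": force on the tool from outside, world axes, zero at the start; "moment": the same for the moment, N m; "opening": opening from 0.0 (shut) to 1.0 (fully open); "finger_force": force on a finger pad.
Only numpy, scipy, OpenCV 4.12 (cv2) and the standard library are available. Lean on these libraries where they do the work, as an engineer would, in place of code of your own. Each camera call takes 0.05 s, during which the arm holds its last target. There are 200 camera calls.

## Working session

There is one attempt and no reset: what is moved stays moved. The work goes in short steps, Python scripts to look and compute and a tool call to move; the robot and the scene stay as the last step left them, time stands still between calls to the robot, and variables do not carry over. Pictures are saved under pics/ and viewed, at most 14 in all, crops included, and the job is handed in when it is done.

Besides the shell and the picture viewer there is one more tool, called after "Emit:" as name(argument=value, ...) on one line, values as JSON. carry_out: Moves the arm, as the interface text tells. Its arguments: {"type":"object","properties":{"plan":{"type":"array"},"squeeze":{"type":"number"}},"required":["plan"]}

```bash
ls; mkdir -p pics
python3 - <<'E'
from plant import r
import cv2,numpy as np
for n in("scene","side"):
    im=r.snapshot(n);cv2.imwrite(f"pics/{n}0.png",cv2.resize(im[:,:,::-1],(768,576),interpolation=cv2.INTER_CUBIC));np.save(f"pics/{n}0.npy",im)
    print(n,r.camera_params(n))
print(r.camera_params("wrist"));print(r.get_state())
E
```

```text
pics
scene {'fx': 374.0894167195973, 'fy': 374.0894167195973, 'cx': 261.88738044584267, 'cy': 193.17982941423418, 'position': array([-0.31689831, -0.09188161,  1.21940389]), 'attitude': array([ 0.67878414, -0.66306525,  0.21888167, -0.22734859])}
side {'fx': 452.453384745621, 'fy': 452.453384745621, 'cx': 252.87538281541538, 'cy': 192.4671622698507, 'position': array([0.5657506 , 1.11634926, 1.07875061]), 'attitude': array([ 0.0259181 ,  0.89857011, -0.43754458, -0.0213248 ])}
{'fx': 273.24313179642513, 'fy': 273.24313179642513, 'cx': 253.4764889692994, 'cy': 190.1420333802398, 'hand_eye': array([[-5.16052975e-04, -9.60476375e-01, -2.78361035e-01,
         7.25597388e-02],
       [ 9.99999642e-01, -3.08948685e-04, -7.87879228e-04,
         1.71706707e-03],
       [ 6.70740109e-04, -2.78361342e-01,  9.60476191e-01,
        -1.45348333e-01],
       [ 0.00000000e+00,  0.00000000e+00,  0.00000000e+00,
         1.00000000e+00]])}
{'clock': 0.1, 'q': array([-1.21517414,  0.68986124, -0.19451373,  1.56621401,  0.15728671,
        0.90247496, -0.21507702]), 'qd': array([ 0.0014494 , -0.00285097, -0.00097368, -0.00470536,  0.0005552 ,
        0.00027038,  0.00095243]), 'joint_torque': array([-3.04144691e-03, -5.28508115e+01, -1.27149403e+00, -1.53838921e+01,
       -5.25276270e-02,  1.93588108e-03,  4.41512657e-05]), 'tool_pos': array([0.19755223, 0.59238334, 0.23802125]), 'eef_rot': array([ 1.60176615e-01,  9.87088059e-01, -7.81356409e-04, -7.21604901e-05]), 'contact_force': array([ 0.29792889, -0.70737291,  0.2386063 ]), 'moment': array([ 0.00456278, -0.00379263,  0.03082022]), 'finger_force': 0.0, 'opening': 0.9987790043970969}
```

View pics/scene0.png

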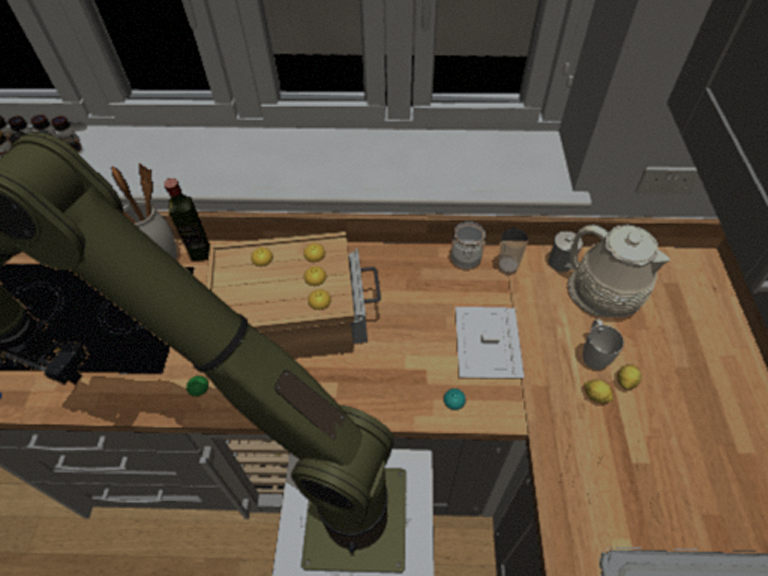

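View pics/side0.png

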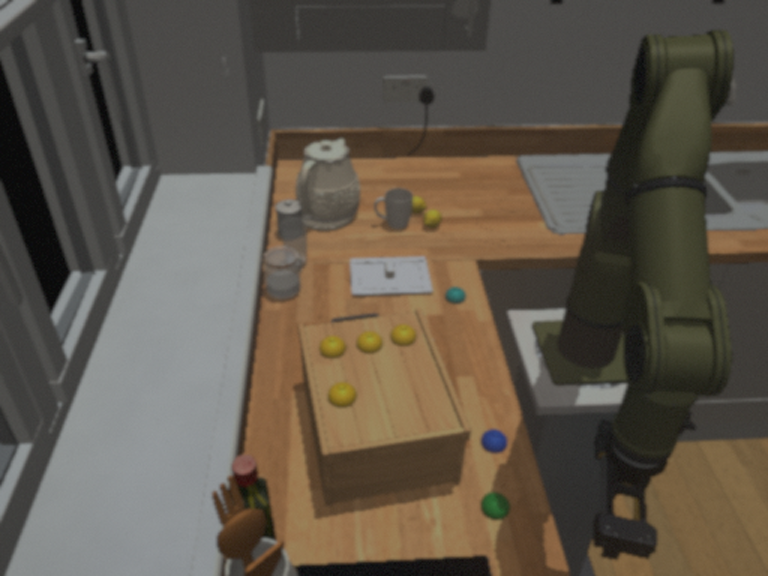

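Scene view (768×576): yellow halves on the board at (262,256), (314,252), (315,276), (319,299). The pull is at (375,285), the lid at (489,342), and the open edge runs x≈350 from y 235 to 320, facing world −y. Possible confusions:
- Turquoise (455,399) and green (198,385) halves on the worktop.
- Blue half, side view (494,440).
- Two whole yellow lemons at (598,392) and (628,377).

I choose the yellow ones on the board.

```bash
cat > h.py <<'E'
import numpy as np,cv2
from scipy.spatial.transform import Rotation as R
from plant import r
def cam(n,st=None):
    c=r.camera_params(n);K=np.array([[c['fx'],0,c['cx']],[0,c['fy'],c['cy']],[0,0,1]])
    if n=="wrist":
        st=st or r.get_state();M=R.from_quat(st['eef_rot']).as_matrix();H=c['hand_eye']
        return K,M@H[:3,:3],M@H[:3,3]+st['tool_pos']
    return K,R.from_quat(c['attitude']).as_matrix(),c['position']
def ray(C,uv):
    K,A,p=C;d=A@np.linalg.inv(K)@np.array([uv[0],uv[1],1.]);return p,d/np.linalg.norm(d)
def onz(C,uv,z):
    p,d=ray(C,uv);return p+d*(z-p[2])/d[2]
def proj(C,P):
    K,A,p=C;v=K@A.T@(np.asarray(P)-p);return v[:2]/v[2]
def tri(C1,u1,C2,u2):
    p,d=ray(C1,u1);q,e=ray(C2,u2);s=np.linalg.lstsq(np.c_[d,-e],q-p,rcond=None)[0]
    a,b=p+s[0]*d,q+s[1]*e;return (a+b)/2,np.linalg.norm(a-b)
def blobs(m,amin=30):
    n,l,s,c=cv2.connectedComponentsWithStats(m.astype(np.uint8));return [(c[i],s[i,4]) for i in range(1,n) if s[i,4]>amin]
def yellow(im):
    h=cv2.cvtColor(im,cv2.COLOR_RGB2HSV);return cv2.inRange(h,(23,130,60),(34,255,255))
E
python3 - <<'E'
from h import *
np.set_printoptions(precision=4,suppress=True)
S,D=cam("scene"),cam("side");a=np.load("pics/scene0.npy");b=np.load("pics/side0.npy")
A=blobs(yellow(a));B=blobs(yellow(b))
for c,n in A:
    print("scene",c,n,onz(S,c,.173)[:2])
for c,n in B: print("side",c,n,onz(D,c,.173)[:2])
for i in A:
    t=sorted([(tri(S,i[0],D,j[0]) ) for j in B],key=lambda t:t[1])[0];print("tri",*t)
# lid
for n,im,C,roi in(("scene",a,S,(290,195,360,265)),("side",b,D,(225,165,295,200))):
    m=np.zeros(im.shape[:2],np.uint8);x0,y0,x1,y1=roi;h=cv2.cvtColor(im,cv2.COLOR_RGB2HSV)
    m[y0:y1,x0:x1]=(cv2.inRange(h,(0,0,110),(180,60,255)))[y0:y1,x0:x1]
    cs=max(cv2.findContours(m,0,2)[0],key=cv2.contourArea)
    P=np.array([onz(C,p[0],.012)[:2] for p in cs],np.float32);print(n,"lid",cv2.minAreaRect(P),len(P))
    print(np.array([onz(C,p,.012)[:2] for p in cv2.boxPoints(cv2.minAreaRect(cs))]))
def crop(im,x0,y0,x1,y1,k): return cv2.resize(im[y0:y1,x0:x1],None,fx=k,fy=k,interpolation=cv2.INTER_CUBIC)
c1=crop(a,135,145,265,245,6);cv2.imwrite("pics/c1.png",c1[:,:,::-1])
c2=np.hstack([crop(a,295,195,355,260,6),crop(b,220,160,293,225,6)]);cv2.imwrite("pics/c2.png",c2[:,:,::-1]);print(c1.shape,c2.shape)
E
```

```text
scene [208.9091 166.3636] 55 [0.5848 0.1309]
scene [173.7143 169.1607] 56 [0.5685 0.2588]
scene [209.5517 182.0862] 58 [0.5108 0.1204]
scene [212.1695 197.7966] 59 [0.4417 0.1038]
scene [419.1138 250.6467] 167 [ 0.2517 -0.5649]
scene [399.0933 260.3886] 193 [ 0.2166 -0.4959]
side [278.0847 135.2034] 59 [ 0.3547 -0.3934]
side [287.6463 144.5244] 82 [ 0.3261 -0.3243]
side [268.6429 221.381 ] 84 [0.4379 0.105 ]
side [246.266  226.1915] 94 [0.5063 0.1232]
side [221.6961 229.7941] 102 [0.5791 0.1354]
side [227.6458 261.7778] 144 [0.5644 0.2636]
tri [0.5813 0.132  0.1728] 0.00615869400502248
tri [0.5664 0.26   0.1719] 0.005397774433748775
tri [0.5079 0.1212 0.1734] 0.004662325036138646
tri [0.4392 0.1043 0.1739] 0.003391079609176599
tri [ 0.324  -0.6254  0.0357] 0.004527339615604815
tri [ 0.2887 -0.5506  0.0309] 0.0005934653998636519
scene lid ((0.43328648805618286, -0.30654633045196533), (0.2084965705871582, 0.15763267874717712), 0.34367045760154724) 35
[[ 0.5354 -0.2271]
 [ 0.5511 -0.3993]
 [ 0.3323 -0.3854]
 [ 0.3188 -0.2284]]
side lid ((0.429688960313797, -0.3029268980026245), (0.2081068456172943, 0.1630309373140335), 0.1690325289964676) 23
[[ 0.533  -0.3836]
 [ 0.3096 -0.3856]
 [ 0.3273 -0.2217]
 [ 0.535  -0.2211]]
(600, 780, 3) (390, 798, 3)
```

View pics/c1.png

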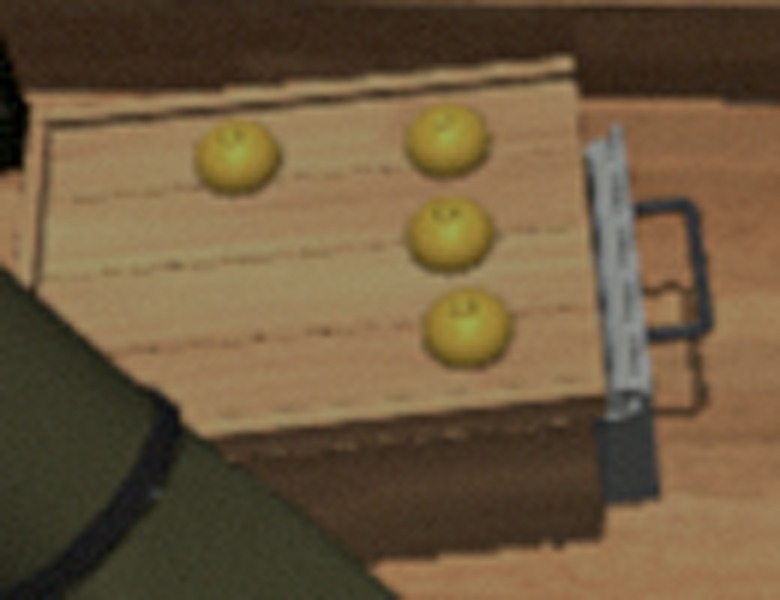

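View pics/c2.png

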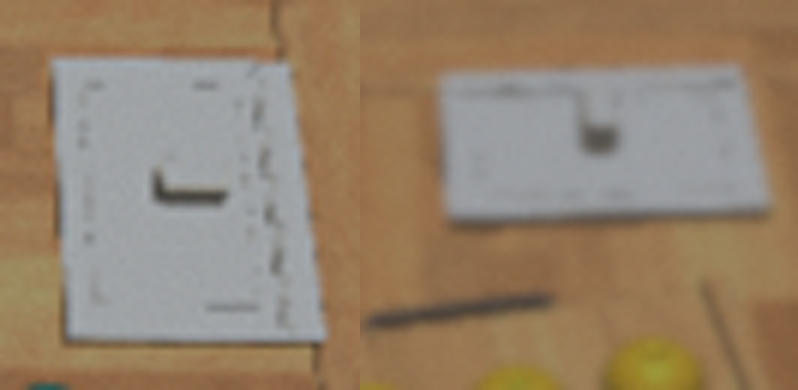

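Crop 1: front-edge corners at original (230.8,158.7) and (235.8,210.8), pull bar ends (250,178.8) and (253,199.2). The four yellow domes are intact. Crop 2: the lid's ridge (tongue) is on the right side, i.e. world −y, and the grip is at its middle.

Run:
```python
from h import *
np.set_printoptions(precision=4,suppress=True)
S,D=cam("scene"),cam("side")
for n,p,z in(("edgeFar",(230.8,158.7),.163),("edgeNear",(235.8,210.8),.163),("rearFar",(135+45/6,145+115/6),.168),("pull1",(250,178.8),.106),("pull2",(253,199.2),.106),
 ("panelFar",(135+618/6,145+130/6),.127),("panelNear",(135+648/6,145+392/6),.127)):print(n,onz(S,p,z))
# side view: edge corners, pull
for n,p,z in(("edgeFar",(301/1.5,326/1.5),.163),("edgeNear",(416/1.5,314/1.5),.163),("rearNear",(468/1.5,433/1.5),.168),("rearFar",(322/1.5,446/1.5),.168),("pull_a",(220+8/6,160+322/6),.106),("pull_b",(220+(548-360)/6,160+299/6),.106),("pull_a2",(220+10/6,160+322/6),.106)):print(n,onz(D,p,z))
# grip from scene dark shadow lines: lid grip block top corner crops
print(onz(S,(295+190/6,195+182/6),.038),onz(D,(220+(598-360)/6,160+125/6),.038))
st=r.get_state();print(R.from_quat(st['eef_rot']).as_matrix())
```

```text
edgeFar [0.6334 0.0542 0.163 ]
edgeNear [0.3959 0.0194 0.163 ]
rearFar [0.5946 0.3811 0.168 ]
pull1 [ 0.5831 -0.0191  0.106 ]
pull2 [ 0.4871 -0.0344  0.106 ]
panelFar [0.6252 0.0284 0.127 ]
panelNear [ 0.4228 -0.0021  0.127 ]
edgeFar [0.6428 0.0654 0.163 ]
edgeNear [0.404  0.0386 0.163 ]
rearNear [0.3497 0.3638 0.168 ]
rearFar [0.5996 0.3786 0.168 ]
pull_a [ 0.5804 -0.0151  0.106 ]
pull_b [ 0.4807 -0.0299  0.106 ]
pull_a2 [ 0.5793 -0.0151  0.106 ]
[ 0.4228 -0.3082  0.038 ] [ 0.4318 -0.2814  0.038 ]
[[-0.9487  0.3162 -0.0004]
 [ 0.3162  0.9487 -0.0015]
 [-0.0001 -0.0016 -1.    ]]
```

```bash
cat >> h.py <<'E'
def go(pos,yaw=np.deg2rad(8.6),tilt=0.,last=None):
    """print shift/turn in tool axes to reach tool: y axis at yaw in the plane, z down, then tilt about tool y"""
    st=r.get_state();M=R.from_quat(st['eef_rot'])
    y=np.array([np.cos(yaw),np.sin(yaw),0]);z=np.array([0,0,-1.]);T=R.from_matrix(np.c_[np.cross(y,z),y,z])*R.from_rotvec([0,tilt,0])
    print("pos",st['tool_pos'].round(4),"F",st['contact_force'].round(1),"open",round(st['opening'],3),"t",round(st['clock'],2),"q",st['q'].round(2))
    print("xyz",M.inv().apply(np.array(pos)-st['tool_pos']).round(4),"rot",(M.inv()*T).as_rotvec().round(4))
E
python3 - <<'E'
from h import *
go([.53,-.003,.25])
E
```

```text
pos [0.1976 0.5924 0.238 ] F [ 0.3 -0.7  0.2] open 0.999 t 0.1 q [-1.22  0.69 -0.19  1.57  0.16  0.9  -0.22]
xyz [-0.5037 -0.4597 -0.0112] rot [-1.300e-03  1.000e-03  1.099e+00]
```

Emit:
carry_out(plan=[{"rot":[0,0,0.12],"xyz":[-0.02,-0.02,-0.02],"grip":255},{"rot":[0,0,0.24],"xyz":[-0.05,-0.046,-0.03],"grip":255},{"rot":[0,0,0.36],"xyz":[-0.08,-0.073,-0.03],"grip":255},{"rot":[0,0,0.48],"xyz":[-0.11,-0.1,-0.03],"grip":255},{"rot":[0,0,0.6],"xyz":[-0.14,-0.128,-0.03],"grip":255},{"rot":[0,0,0.72],"xyz":[-0.17,-0.155,-0.03],"grip":255},{"rot":[0,0,0.84],"xyz":[-0.2,-0.183,-0.03],"grip":255},{"rot":[0,0,0.96],"xyz":[-0.23,-0.21,-0.03],"grip":255}])

```text
clock: 0.77
tool_pos: [0.3498, 0.3189, 0.2686]
eef_rot: [0.6, 0.8, -0.0, -0.0]
contact_force: [0.5, 0.0, 0.2]
opening: 0.418
finger_force: 0.0
```

Run:
```python
from h import *
go([.53,-.003,.25])
```

```text
pos [0.3498 0.3189 0.2686] F [0.5 0.  0.2] open 0.418 t 0.77 q [-0.87  0.45  0.06  1.98 -0.04  0.72 -0.51]
xyz [-0.3594  0.0831  0.0187] rot [-0.0004  0.0002  0.1332]
```

Emit:
carry_out(plan=[{"rot":[0,0,0.1],"xyz":[-0.036,0.008,0],"grip":255},{"rot":[0,0,0.13],"xyz":[-0.07,0.016,0],"grip":255},{"rot":[0,0,0.13],"xyz":[-0.108,0.025,0],"grip":255},{"rot":[0,0,0.13],"xyz":[-0.145,0.033,0],"grip":255},{"rot":[0,0,0.13],"xyz":[-0.18,0.042,0],"grip":255},{"rot":[0,0,0.13],"xyz":[-0.216,0.05,0],"grip":255},{"rot":[0,0,0.13],"xyz":[-0.252,0.058,0],"grip":255},{"rot":[0,0,0.13],"xyz":[-0.28,0.065,0],"grip":255}])

```text
clock: 1.43
tool_pos: [0.4923, 0.0679, 0.2686]
eef_rot: [0.65, 0.76, -0.0, 0.0]
contact_force: [0.6, 0.5, 0.8]
opening: 0.005
finger_force: 0.0
```

Run:
```python
from h import *
go([.53,-.003,.25])
```

```text
pos [0.4923 0.0679 0.2686] F [0.6 0.5 0.8] open 0.005 t 1.43 q [-0.28  0.48  0.08  1.91 -0.05  0.75 -0.02]
xyz [-0.0759  0.0262  0.0186] rot [-0.0002  0.001   0.0064]
```

Emit:
carry_out(plan=[{"rot":[0,0,0.006],"xyz":[-0.03,0.01,0.01],"grip":255},{"rot":[0,0,0.006],"xyz":[-0.06,0.02,0.019],"grip":255},{"rot":[0,0,0.006],"xyz":[-0.076,0.026,0.019],"grip":255},{"rot":[0,0,0.006],"xyz":[-0.076,0.026,0.019],"grip":255},{"rot":[0,0,0.006],"xyz":[-0.076,0.026,0.019],"grip":255}])

```text
clock: 1.85
tool_pos: [0.5291, -0.0004, 0.2493]
eef_rot: [0.652, 0.758, -0.0, -0.0]
contact_force: [-0.2, 0.0, 0.7]
opening: 0.003
finger_force: 0.0
```

Run:
```python
from h import *
go([.53,-.003,.09])
C=cam("wrist");im=r.snapshot("wrist");np.save("pics/w1.npy",im)
o=im[:,:,::-1].copy()
for P in([.585,-.0155,.106],[.485,-.0345,.106],[.53,-.003,.106]):
    u=proj(C,P);print(u);cv2.circle(o,tuple(int(v) for v in u),3,(0,0,255),1)
cv2.imwrite("pics/w1.png",cv2.resize(o,(768,576)))
```

```text
pos [ 5.291e-01 -4.000e-04  2.493e-01] F [-0.2  0.   0.7] open 0.003 t 1.85 q [-0.13  0.55  0.07  1.85 -0.05  0.75  0.12]
xyz [-0.0027  0.0007  0.1593] rot [-0.0009 -0.0003  0.0008]
[301.39567612 201.45434585]
[210.1848092  204.62595913]
[254.23650002 183.53315931]
```

View pics/w1.png

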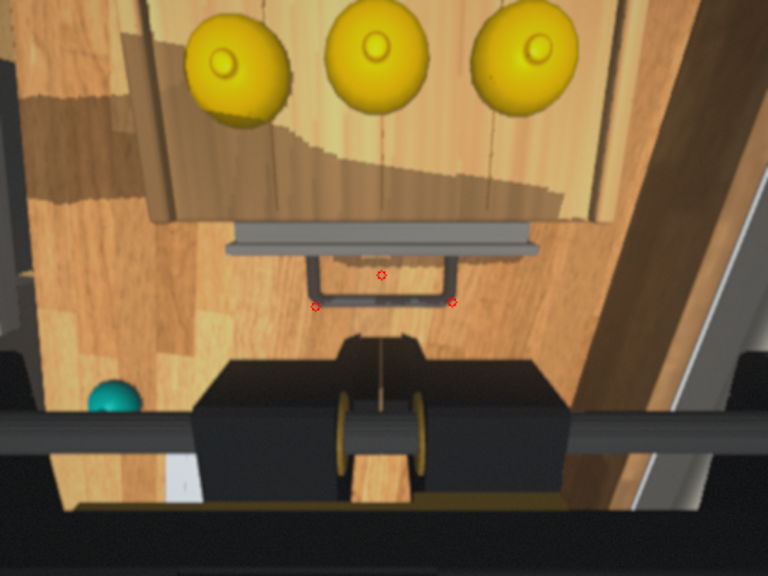

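Wrist picture: the bar lies straight at row ~299 (columns 313–450), the panel at row 250, and the gap centre near (381,275), which matches the prediction. The tool is over the gap, so I go down and hook.

Emit:
carry_out(plan=[{"rot":[0,0,0],"xyz":[0,0,0.04],"grip":255},{"rot":[0,0,0],"xyz":[0,0,0.075],"grip":255},{"rot":[0,0,0],"xyz":[0,0,0.11],"grip":255},{"rot":[0,0,0],"xyz":[0,0,0.135],"grip":255},{"rot":[0,0,0],"xyz":[0,0,0.153],"grip":255},{"rot":[0,0,0],"xyz":[0,0,0.153],"grip":255},{"rot":[0,0,0],"xyz":[0,0,0.153],"grip":255}])

```text
clock: 2.48
tool_pos: [0.5285, 0.0019, 0.0965]
eef_rot: [0.65, 0.76, -0.0, -0.001]
contact_force: [-0.0, -0.1, -0.9]
opening: 0.009
finger_force: 0.0
```

Emit:
carry_out(plan=[{"rot":[0,0,0],"xyz":[-0.015,0,0],"grip":255},{"rot":[0,0,0],"xyz":[-0.035,0,0],"grip":255},{"rot":[0,0,0],"xyz":[-0.055,0,0],"grip":255},{"rot":[0,0,0],"xyz":[-0.075,0,0],"grip":255},{"rot":[0,0,0],"xyz":[-0.095,0,0],"grip":255},{"rot":[0,0,0],"xyz":[-0.115,0,0],"grip":255},{"rot":[0,0,0],"xyz":[-0.13,0,0],"grip":255},{"rot":[0,0,0],"xyz":[-0.14,0,0],"grip":255}])

```text
clock: 3.15
tool_pos: [0.5513, -0.1386, 0.0985]
eef_rot: [0.651, 0.759, 0.001, 0.001]
contact_force: [-0.9, 3.1, 1.4]
opening: 0.006
finger_force: 1.5
```

Emit:
carry_out(plan=[{"rot":[0,0,0],"xyz":[-0.008,0,0],"grip":255},{"rot":[0,0,0],"xyz":[-0.014,0,0],"grip":255},{"rot":[0,0,0],"xyz":[-0.018,0,0],"grip":255},{"rot":[0,0,0],"xyz":[-0.02,0,0],"grip":255},{"rot":[0,0,0],"xyz":[-0.022,0,0],"grip":255},{"rot":[0,0,0],"xyz":[-0.022,0,0],"grip":255}])

```text
clock: 3.65
tool_pos: [0.5535, -0.1524, 0.0977]
eef_rot: [0.649, 0.761, 0.003, -0.004]
contact_force: [-4.4, 13.7, 12.3]
opening: 0.005
finger_force: 7.1
```

Emit:
carry_out(plan=[{"rot":[0,0,0],"xyz":[0.01,0,0],"grip":255},{"rot":[0,0,0],"xyz":[0.018,0,0],"grip":255},{"rot":[0,0,0],"xyz":[0.018,0,0],"grip":255},{"rot":[0,0,0],"xyz":[0.018,0,-0.035],"grip":255},{"rot":[0,0,0],"xyz":[0.03,0,-0.07],"grip":255},{"rot":[0,0,0],"xyz":[0.05,0,-0.105],"grip":255},{"rot":[0,0,0],"xyz":[0.07,0,-0.14],"grip":255},{"rot":[0,0,0],"xyz":[0.07,0,-0.16],"grip":255}])

```text
clock: 4.32
tool_pos: [0.5445, -0.0868, 0.2603]
eef_rot: [0.649, 0.761, 0.002, 0.001]
contact_force: [-0.0, 0.8, -1.0]
opening: 0.004
finger_force: 0.0
```

Emit:
carry_out(plan=[{"rot":[0,0,0],"xyz":[0.03,0,0],"grip":255},{"rot":[0,0,0],"xyz":[0.03,0,0],"grip":255},{"rot":[0,0,0],"xyz":[0.03,0,0],"grip":255}])

```text
clock: 4.57
tool_pos: [0.5388, -0.0599, 0.257]
eef_rot: [0.65, 0.76, 0.0, 0.0]
contact_force: [0.2, -0.9, 0.4]
opening: 0.006
finger_force: 0.0
```

Run:
```python
from h import *
go([.53,-.003,.25])
C=cam("wrist");im=r.snapshot("wrist")
cv2.imwrite("pics/w2.png",cv2.resize(im[:,:,::-1],(768,576)))
a=r.snapshot("side");S=cam("side");A=blobs(yellow(a))
for c,n in A: print(c,n,onz(S,c,.173).round(3))
```

```text
pos [ 0.5388 -0.0599  0.257 ] F [ 0.2 -0.9  0.4] open 0.006 t 4.57 q [ 0.01  0.55  0.02  1.8  -0.02  0.79  0.2 ]
xyz [0.0576 0.0002 0.007 ] rot [ 0.0005 -0.      0.0057]
[278.20338983 135.45762712] 59 [ 0.354 -0.391  0.173]
[287.5       144.5952381] 84 [ 0.327 -0.324  0.173]
[268.67708333 221.83333333] 96 [0.438 0.107 0.173]
[245.88659794 226.15463918] 97 [0.507 0.123 0.173]
[221.76699029 229.62135922] 103 [0.579 0.135 0.173]
[227.63815789 261.82894737] 152 [0.564 0.264 0.173]
```

View pics/w2.png

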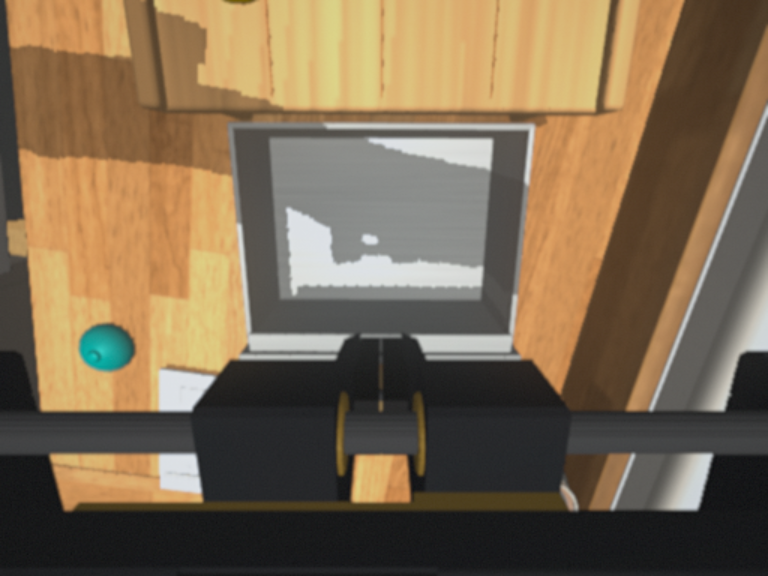

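Wrist picture: the tray is fully out, with its rear wall just in front of the board edge (row 124 vs 108). The lip's free edge is at row 335, columns 246–516, and the tray is empty. Now locate the board and tray frame and the halves.

Run:
```python
from h import *
np.set_printoptions(precision=4,suppress=True)
C=cam("wrist")
g=lambda u,v,z:onz(C,(u/1.5,v/1.5),z)
for n,a,b,z in(("edge",(142,108),(620,108),.168),("edge158",(163,111),(605,111),.158),("rear",(229,125),(535,125),.105),("lip",(246,335),(516,335),.122)):
    p,q=g(*a,z),g(*b,z);d=q-p;print(n,p[:2],q[:2],"mid",((p+q)/2)[:2],"len",np.linalg.norm(d),"ang",np.degrees(np.arctan2(d[1],d[0])))
```

```text
edge [0.3985 0.0206] [0.6476 0.0586] mid [0.5231 0.0396] len 0.2519447562279448 ang 8.676329586032347
edge158 [0.4044 0.0212] [0.6451 0.0579] mid [0.5247 0.0396] len 0.24340057575474222 ang 8.676997823729904
rear [0.4219 0.0213] [0.6265 0.0526] mid [0.5242 0.0369] len 0.20701747918049307 ang 8.680150165238356
lip [ 0.4474 -0.1227] [ 0.644  -0.0925] mid [ 0.5457 -0.1076] len 0.19890155950866098 ang 8.735258665880425
```

```bash
cat >> h.py <<'E'
E0=np.array([.524,.0396]);YW=np.deg2rad(8.68);EX=np.array([-np.sin(YW),np.cos(YW)]);TY=np.array([np.cos(YW),np.sin(YW)])
def W(s,t,z): return np.r_[E0+s*EX+t*TY,z]
def ST(p): d=np.array(p)[:2]-E0; return np.array([d@EX,d@TY]).round(4)
E
python3 - <<'E'
from h import *
go(W(.13,-.004,.163),YW)
E
```

```text
pos [ 0.5385 -0.0622  0.2563] F [ 0.6 -0.  -0.7] open 0.006 t 4.67 q [ 0.01  0.55  0.02  1.8  -0.02  0.79  0.2 ]
xyz [ 0.2329 -0.0027  0.093 ] rot [-0.0009  0.001   0.0007]
```

Emit:
carry_out(plan=[{"rot":[0,0,0],"xyz":[0.035,-0.001,0],"grip":168},{"rot":[0,0,0],"xyz":[0.075,-0.001,0],"grip":168},{"rot":[0,0,0],"xyz":[0.115,-0.002,0],"grip":168},{"rot":[0,0,0],"xyz":[0.155,-0.003,0],"grip":168},{"rot":[0,0,0],"xyz":[0.195,-0.003,0],"grip":168},{"rot":[0,0,0],"xyz":[0.233,-0.003,0],"grip":168},{"rot":[0,0,0],"xyz":[0.233,-0.003,0.03],"grip":168},{"rot":[0,0,0],"xyz":[0.233,-0.003,0.06],"grip":168}])

```text
clock: 5.33
tool_pos: [0.5014, 0.1716, 0.1966]
eef_rot: [0.649, 0.76, 0.002, 0.001]
contact_force: [0.1, -1.0, -0.4]
opening: 0.341
finger_force: 0.0
```

Run:
```python
from h import *
go(W(.13,-.004,.163),YW); print(ST(r.get_state()['tool_pos']))
```

```text
pos [0.5014 0.1716 0.1966] F [ 0.1 -1.  -0.4] open 0.341 t 5.33 q [-0.44  0.62  0.03  1.91 -0.04  0.61 -0.22]
xyz [-0.0039 -0.0018  0.0336] rot [ 0.0044 -0.0017  0.0058]
[ 0.1339 -0.0024]
```

Emit:
carry_out(plan=[{"rot":[0,0,0],"xyz":[0,-0.001,0.02],"grip":168},{"rot":[0,0,0],"xyz":[0,-0.002,0.032],"grip":168},{"rot":[0,0,0],"xyz":[0,-0.002,0.032],"grip":168},{"rot":[0,0,0],"xyz":[-0.01,-0.002,0.032],"grip":168},{"rot":[0,0,0],"xyz":[-0.02,-0.002,0.032],"grip":168},{"rot":[0,0,0],"xyz":[-0.03,-0.002,0.032],"grip":168},{"rot":[0,0,0],"xyz":[-0.04,-0.002,0.032],"grip":168},{"rot":[0,0,0],"xyz":[-0.05,-0.002,0.032],"grip":168}])

```text
clock: 6.0
tool_pos: [0.5066, 0.1173, 0.1655]
eef_rot: [0.652, 0.759, 0.001, 0.001]
contact_force: [0.4, -0.8, -0.5]
opening: 0.347
finger_force: 0.2
```

Emit:
carry_out(plan=[{"rot":[0,0,0],"xyz":[-0.012,0,0],"grip":168},{"rot":[0,0,0],"xyz":[-0.024,0,0],"grip":168},{"rot":[0,0,0],"xyz":[-0.036,0,0],"grip":168},{"rot":[0,0,0],"xyz":[-0.048,0,0],"grip":168},{"rot":[0,0,0],"xyz":[-0.06,0,0],"grip":168},{"rot":[0,0,0],"xyz":[-0.07,0,0],"grip":168},{"rot":[0,0,0],"xyz":[-0.08,0,0],"grip":168},{"rot":[0,0,0],"xyz":[-0.08,0,0],"grip":168}])

```text
clock: 6.67
tool_pos: [0.5183, 0.0366, 0.1648]
eef_rot: [0.652, 0.758, -0.001, 0.001]
contact_force: [-0.1, -0.5, 0.8]
opening: 0.343
finger_force: 0.0
```

Run:
```python
from h import *
go(W(.13,.075,.2),YW); print(ST(r.get_state()['tool_pos']))
for n in("side","scene"):
    a=r.snapshot(n);S=cam(n)
    for c,k in blobs(yellow(a),15): print(n,c.round(1),k,onz(S,c,.173).round(3),ST(onz(S,c,.173)))
```

```text
pos [0.5183 0.0366 0.1648] F [-0.1 -0.5  0.8] open 0.343 t 6.67 q [-0.16  0.66 -0.    1.96  0.01  0.52 -0.02]
xyz [ 0.1323  0.0808 -0.0354] rot [-0.      0.0018 -0.0024]
[-0.0021 -0.0061]
side [278.2 135.4] 60 [ 0.355 -0.392  0.173] [-0.401  -0.2326]
side [287.6 144.6] 84 [ 0.326 -0.324  0.173] [-0.3295 -0.2503]
side [221.7 229.6] 120 [0.579 0.134 0.173] [0.0854 0.0688]
side [227.6 261.9] 153 [0.565 0.264 0.173] [0.2159 0.0741]
side [167.3 334.2] 22 [0.708 0.484 0.173] [0.4113 0.2494]
scene [173.6 169.3] 55 [0.568 0.259 0.173] [0.2105 0.0762]
scene [419.1 250.6] 168 [ 0.252 -0.565  0.173] [-0.5566 -0.3604]
scene [399.  260.4] 193 [ 0.216 -0.496  0.173] [-0.4827 -0.3848]
```

Emit:
carry_out(plan=[{"rot":[0,0,0],"xyz":[0,0,-0.03],"grip":168},{"rot":[0,0,0],"xyz":[0,0,-0.055],"grip":168},{"rot":[0,0,0],"xyz":[0.03,0.02,-0.055],"grip":168},{"rot":[0,0,0],"xyz":[0.06,0.04,-0.055],"grip":168},{"rot":[0,0,0],"xyz":[0.09,0.06,-0.055],"grip":168},{"rot":[0,0,0],"xyz":[0.12,0.078,-0.055],"grip":168},{"rot":[0,0,0],"xyz":[0.132,0.08,-0.055],"grip":168},{"rot":[0,0,0],"xyz":[0.132,0.08,-0.055],"grip":168}])

```text
clock: 7.43
tool_pos: [0.5761, 0.1887, 0.2191]
eef_rot: [0.648, 0.762, 0.001, -0.001]
contact_force: [-0.8, 0.4, -0.4]
opening: 0.343
finger_force: 0.0
```

Run:
```python
from h import *
go(W(.13,.072,.163),YW); print(ST(r.get_state()['tool_pos']))
for n in("side","scene"):
    a=r.snapshot(n);S=cam(n)
    for c,k in blobs(yellow(a),15): print(n,c.round(1),k,onz(S,c,.173).round(3),ST(onz(S,c,.173)),ST(onz(S,c,.03)))
```

```text
pos [0.5761 0.1887 0.2191] F [-0.8  0.4 -0.4] open 0.343 t 7.43 q [-0.4   0.68  0.02  1.65 -0.02  0.8  -0.21]
xyz [-0.0097 -0.0021  0.0561] rot [-0.0002 -0.0036  0.0095]
[0.1396 0.074 ]
side [278.2 135.5] 64 [ 0.355 -0.391  0.173] [-0.4003 -0.2324] [-0.6305 -0.3012]
side [287.6 144.7] 85 [ 0.326 -0.323  0.173] [-0.3288 -0.2502] [-0.5478 -0.3219]
side [268.4 221.3] 85 [0.439 0.105 0.173] [ 0.0771 -0.0746] [-0.0778 -0.1186]
side [221.8 229.2] 93 [0.579 0.133 0.173] [0.0837 0.0682] [-0.0702  0.0468]
side [227.6 261.8] 157 [0.565 0.264 0.173] [0.2153 0.0738] [0.0822 0.0533]
side [172.9 331.8] 16 [0.696 0.478 0.173] [0.4074 0.2363] [0.3047 0.2415]
side [167.3 334.4] 25 [0.709 0.484 0.173] [0.4117 0.2495] [0.3096 0.2567]
scene [172.7 169.5] 42 [0.567 0.262 0.173] [0.2135 0.0758] [0.2431 0.2024]
scene [419.3 250.6] 163 [ 0.252 -0.565  0.173] [-0.5571 -0.3604] [-0.6328 -0.2933]
scene [399.  260.4] 194 [ 0.217 -0.496  0.173] [-0.4828 -0.3846] [-0.5483 -0.3209]
```

Emit:
carry_out(plan=[{"rot":[0,0,0],"xyz":[-0.004,-0.002,0.03],"grip":168},{"rot":[0,0,0],"xyz":[-0.004,-0.002,0.055],"grip":168},{"rot":[0,0,0],"xyz":[-0.004,-0.002,0.055],"grip":168},{"rot":[0,0,0],"xyz":[-0.014,-0.002,0.055],"grip":168},{"rot":[0,0,0],"xyz":[-0.024,-0.005,0.055],"grip":168},{"rot":[0,0,0],"xyz":[-0.034,-0.009,0.055],"grip":168},{"rot":[0,0,0],"xyz":[-0.044,-0.013,0.055],"grip":168},{"rot":[0,0,0],"xyz":[-0.054,-0.017,0.055],"grip":168}])

```text
clock: 8.2
tool_pos: [0.5688, 0.1249, 0.1659]
eef_rot: [0.651, 0.759, 0.001, 0.001]
contact_force: [0.5, 1.7, 0.8]
opening: 0.34
finger_force: 0.6
```

Emit:
carry_out(plan=[{"rot":[0,0,0],"xyz":[-0.012,-0.004,0],"grip":168},{"rot":[0,0,0],"xyz":[-0.024,-0.009,0],"grip":168},{"rot":[0,0,0],"xyz":[-0.036,-0.014,0],"grip":168},{"rot":[0,0,0],"xyz":[-0.048,-0.018,0],"grip":168},{"rot":[0,0,0],"xyz":[-0.06,-0.02,0],"grip":168},{"rot":[0,0,0],"xyz":[-0.072,-0.02,0],"grip":168},{"rot":[0,0,0],"xyz":[-0.084,-0.02,0],"grip":168},{"rot":[0,0,0],"xyz":[-0.084,-0.02,0],"grip":168}])

```text
clock: 8.87
tool_pos: [0.561, 0.0352, 0.1641]
eef_rot: [0.653, 0.757, -0.002, 0.001]
contact_force: [0.1, -0.5, -0.4]
opening: 0.343
finger_force: 0.0
```

Run:
```python
from h import *
go(W(.13,-.077,.2),YW); print(ST(r.get_state()['tool_pos']))
for n in("side",):
    a=r.snapshot(n);S=cam(n)
    for c,k in blobs(yellow(a),15): print(n,c.round(1),k,onz(S,c,.173).round(3),ST(onz(S,c,.173)),ST(onz(S,c,.03)))
```

```text
pos [0.561  0.0352 0.1641] F [ 0.1 -0.5 -0.4] open 0.343 t 8.87 q [-0.14  0.71 -0.01  1.83  0.02  0.6  -0.02]
xyz [ 0.1393 -0.1135 -0.0361] rot [-0.0025  0.0036 -0.0039]
[-0.0099  0.0359]
side [278.1 135.5] 62 [ 0.355 -0.391  0.173] [-0.3999 -0.2321] [-0.6301 -0.3009]
side [287.6 144.5] 82 [ 0.326 -0.325  0.173] [-0.3303 -0.2503] [-0.5495 -0.322 ]
side [269.7 224.4] 29 [0.436 0.119 0.173] [ 0.0916 -0.0751] [-0.061  -0.1191]
side [227.7 262. ] 151 [0.564 0.265 0.173] [0.2163 0.0738] [0.0833 0.0533]
side [173.3 332.2] 18 [0.695 0.479 0.173] [0.4087 0.2355] [0.3062 0.2405]
side [167.3 334.3] 24 [0.708 0.484 0.173] [0.4115 0.2494] [0.3094 0.2566]
```

Now the left one (s≈0.077, t≈−0.074).

Emit:
carry_out(plan=[{"rot":[0,0,0],"xyz":[0,0,-0.03],"grip":168},{"rot":[0,0,0],"xyz":[0,0,-0.055],"grip":168},{"rot":[0,0,0],"xyz":[0.028,-0.022,-0.055],"grip":168},{"rot":[0,0,0],"xyz":[0.056,-0.045,-0.055],"grip":168},{"rot":[0,0,0],"xyz":[0.084,-0.068,-0.055],"grip":168},{"rot":[0,0,0],"xyz":[0.112,-0.09,-0.055],"grip":168},{"rot":[0,0,0],"xyz":[0.136,-0.112,-0.055],"grip":168},{"rot":[0,0,0],"xyz":[0.136,-0.112,-0.055],"grip":168}])

```text
clock: 9.58
tool_pos: [0.4238, 0.1624, 0.2191]
eef_rot: [0.647, 0.762, -0.002, -0.003]
contact_force: [-0.9, 0.7, -0.2]
opening: 0.34
finger_force: 0.0
```

Run:
```python
from h import *
go(W(.125,-.076,.163),YW); print(ST(r.get_state()['tool_pos']))
```

```text
pos [0.4238 0.1624 0.2191] F [-0.9  0.7 -0.2] open 0.34 t 9.58 q [-0.47  0.51  0.    2.09 -0.01  0.55 -0.29]
xyz [-0.0117  0.0047  0.0561] rot [-0.0063 -0.0019  0.0119]
[ 0.1366 -0.0805]
```

Emit:
carry_out(plan=[{"rot":[0,0,0],"xyz":[0,0,0.03],"grip":168},{"rot":[0,0,0],"xyz":[0,0.002,0.055],"grip":168},{"rot":[0,0,0],"xyz":[0,0.002,0.055],"grip":168},{"rot":[0,0,0],"xyz":[-0.01,0.002,0.055],"grip":168},{"rot":[0,0,0],"xyz":[-0.02,0.004,0.055],"grip":168},{"rot":[0,0,0],"xyz":[-0.03,0.008,0.055],"grip":168},{"rot":[0,0,0],"xyz":[-0.04,0.012,0.055],"grip":168},{"rot":[0,0,0],"xyz":[-0.05,0.016,0.055],"grip":168}])

```text
clock: 10.25
tool_pos: [0.4547, 0.109, 0.1662]
eef_rot: [0.652, 0.758, 0.001, 0.001]
contact_force: [0.1, 0.3, -0.3]
opening: 0.343
finger_force: 0.1
```

Emit:
carry_out(plan=[{"rot":[0,0,0],"xyz":[-0.012,0.004,0],"grip":168},{"rot":[0,0,0],"xyz":[-0.024,0.008,0],"grip":168},{"rot":[0,0,0],"xyz":[-0.036,0.012,0],"grip":168},{"rot":[0,0,0],"xyz":[-0.048,0.016,0],"grip":168},{"rot":[0,0,0],"xyz":[-0.06,0.018,0],"grip":168},{"rot":[0,0,0],"xyz":[-0.072,0.018,0],"grip":168},{"rot":[0,0,0],"xyz":[-0.082,0.018,0],"grip":168},{"rot":[0,0,0],"xyz":[-0.082,0.018,0],"grip":168}])

```text
clock: 10.92
tool_pos: [0.4845, 0.0288, 0.1658]
eef_rot: [0.653, 0.757, -0.0, 0.001]
contact_force: [-0.4, -0.2, 0.2]
opening: 0.341
finger_force: 0.0
```

Run:
```python
from h import *
go(W(.258,.08,.225),YW); print(ST(r.get_state()['tool_pos']))
for n in("side",):
    a=r.snapshot(n);S=cam(n)
    for c,k in blobs(yellow(a),15): print(n,c.round(1),k,onz(S,c,.173).round(3),ST(onz(S,c,.173)),ST(onz(S,c,.03)))
```

```text
pos [0.4845 0.0288 0.1658] F [-0.4 -0.2  0.2] open 0.341 t 10.92 q [-0.13  0.63 -0.04  2.06  0.05  0.45 -0.06]
xyz [ 0.263   0.1197 -0.0595] rot [ 0.0017  0.002  -0.0038]
[-0.0047 -0.0406]
side [278.1 135.5] 62 [ 0.355 -0.391  0.173] [-0.4002 -0.232 ] [-0.6304 -0.3008]
side [287.5 144.8] 89 [ 0.327 -0.322  0.173] [-0.328  -0.2496] [-0.5469 -0.3212]
side [227.9 262. ] 151 [0.564 0.265 0.173] [0.2164 0.0732] [0.0835 0.0526]
side [167.3 334.3] 23 [0.709 0.484 0.173] [0.4114 0.2495] [0.3093 0.2567]
```

Emit:
carry_out(plan=[{"rot":[0,0,0],"xyz":[0,0,-0.04],"grip":168},{"rot":[0,0,0],"xyz":[0.02,0.01,-0.065],"grip":168},{"rot":[0,0,0],"xyz":[0.056,0.028,-0.065],"grip":168},{"rot":[0,0,0],"xyz":[0.092,0.045,-0.065],"grip":168},{"rot":[0,0,0],"xyz":[0.128,0.062,-0.065],"grip":168},{"rot":[0,0,0],"xyz":[0.164,0.079,-0.065],"grip":168},{"rot":[0,0,0],"xyz":[0.2,0.096,-0.065],"grip":168},{"rot":[0,0,0],"xyz":[0.236,0.113,-0.065],"grip":168}])

```text
clock: 11.63
tool_pos: [0.559, 0.2858, 0.2302]
eef_rot: [0.65, 0.76, 0.0, -0.0]
contact_force: [0.8, 0.1, -0.3]
opening: 0.341
finger_force: 0.0
```

Emit:
carry_out(plan=[{"rot":[0,0,0],"xyz":[0.028,0.004,0],"grip":168},{"rot":[0,0,0],"xyz":[0.028,0.004,0],"grip":168},{"rot":[0,0,0],"xyz":[0.028,0.004,0],"grip":168}])

```text
clock: 11.88
tool_pos: [0.5577, 0.3143, 0.2295]
eef_rot: [0.649, 0.761, 0.0, -0.001]
contact_force: [0.4, -0.8, -0.4]
opening: 0.342
finger_force: 0.0
```

Run:
```python
from h import *
go(W(.260,.076,.163),YW); print(ST(r.get_state()['tool_pos']))
for n in("side","scene"):
    a=r.snapshot(n);S=cam(n)
    for c,k in blobs(yellow(a),15): print(n,c.round(1),k,onz(S,c,.173).round(3),ST(onz(S,c,.173)),ST(onz(S,c,.03)))
```

```text
pos [0.5577 0.3143 0.2295] F [ 0.4 -0.8 -0.4] open 0.342 t 11.88 q [-0.58  0.72 -0.    1.53  0.    0.89 -0.43]
xyz [-0.0066  0.0013  0.0665] rot [-0.0009 -0.0013  0.0065]
[0.2665 0.0747]
side [278.1 135.6] 64 [ 0.355 -0.39   0.173] [-0.3993 -0.2319] [-0.6294 -0.3007]
side [287.6 144.6] 86 [ 0.326 -0.323  0.173] [-0.3291 -0.2501] [-0.5481 -0.3218]
side [229.  262.2] 106 [0.561 0.265 0.173] [0.2174 0.0703] [0.0847 0.0493]
side [172.8 331.5] 16 [0.696 0.477 0.173] [0.4065 0.2365] [0.3036 0.2417]
side [167.3 334.5] 25 [0.708 0.485 0.173] [0.4121 0.2495] [0.3101 0.2567]
scene [252.9 182.1] 46 [ 0.514 -0.035  0.173] [-0.0718 -0.0211] [-0.0811  0.0924]
scene [419.1 250.6] 169 [ 0.252 -0.565  0.173] [-0.5566 -0.3603] [-0.6323 -0.2932]
scene [399.  260.4] 197 [ 0.216 -0.496  0.173] [-0.4826 -0.3848] [-0.5481 -0.3211]
```

Emit:
carry_out(plan=[{"rot":[0,0,0],"xyz":[0,0,0.035],"grip":168},{"rot":[0,0,0],"xyz":[0,0,0.065],"grip":168},{"rot":[0,0,0],"xyz":[0,0,0.065],"grip":168},{"rot":[0,0,0],"xyz":[-0.01,0,0.065],"grip":168},{"rot":[0,0,0],"xyz":[-0.02,-0.002,0.065],"grip":168},{"rot":[0,0,0],"xyz":[-0.032,-0.005,0.065],"grip":168},{"rot":[0,0,0],"xyz":[-0.046,-0.009,0.065],"grip":168},{"rot":[0,0,0],"xyz":[-0.06,-0.013,0.065],"grip":168}])

```text
clock: 12.65
tool_pos: [0.5563, 0.2481, 0.1665]
eef_rot: [0.652, 0.759, 0.001, 0.001]
contact_force: [-0.4, 0.4, 0.9]
opening: 0.34
finger_force: 0.2
```

Emit:
carry_out(plan=[{"rot":[0,0,0],"xyz":[-0.014,-0.004,0],"grip":168},{"rot":[0,0,0],"xyz":[-0.028,-0.008,0],"grip":168},{"rot":[0,0,0],"xyz":[-0.042,-0.013,0],"grip":168},{"rot":[0,0,0],"xyz":[-0.056,-0.017,0],"grip":168},{"rot":[0,0,0],"xyz":[-0.07,-0.021,0],"grip":168},{"rot":[0,0,0],"xyz":[-0.084,-0.025,0],"grip":168},{"rot":[0,0,0],"xyz":[-0.098,-0.029,0],"grip":168},{"rot":[0,0,0],"xyz":[-0.112,-0.033,0],"grip":168}])

```text
clock: 13.32
tool_pos: [0.5408, 0.1349, 0.1657]
eef_rot: [0.65, 0.76, 0.002, 0.0]
contact_force: [-0.3, 5.0, 6.6]
opening: 0.341
finger_force: 2.9
```

Run:
```python
from h import *
go(W(-.004,.0,.163),YW); print(ST(r.get_state()['tool_pos']))
for n in("side","scene"):
    a=r.snapshot(n);S=cam(n)
    for c,k in blobs(yellow(a),15): print(n,c.round(1),k,onz(S,c,.173).round(3),ST(onz(S,c,.173)),ST(onz(S,c,.03)))
```

```text
pos [0.5408 0.1349 0.1657] F [-0.3  5.   6.6] open 0.341 t 13.32 q [-0.3   0.7  -0.04  1.85  0.05  0.59 -0.22]
xyz [-0.0956 -0.0313  0.0024] rot [ 0.0036 -0.0023  0.0028]
[0.0917 0.031 ]
side [278.1 135.7] 65 [ 0.355 -0.39   0.173] [-0.3988 -0.2319] [-0.6288 -0.3007]
side [287.7 144.6] 85 [ 0.326 -0.324  0.173] [-0.3295 -0.2505] [-0.5485 -0.3222]
side [172.9 331.7] 16 [0.696 0.478 0.173] [0.4071 0.2363] [0.3043 0.2414]
side [167.3 334.3] 23 [0.708 0.484 0.173] [0.4117 0.2494] [0.3096 0.2566]
scene [253.  182.4] 50 [ 0.513 -0.035  0.173] [-0.0719 -0.0224] [-0.0813  0.0908]
scene [419.1 250.6] 168 [ 0.252 -0.565  0.173] [-0.5567 -0.3602] [-0.6324 -0.2931]
scene [399.1 260.4] 193 [ 0.217 -0.496  0.173] [-0.4831 -0.3848] [-0.5487 -0.3211]
```

Emit:
carry_out(plan=[{"rot":[0,0,0],"xyz":[0,0,0],"grip":168},{"rot":[0,0,0],"xyz":[-0.008,-0.002,0],"grip":168},{"rot":[0,0,0],"xyz":[-0.016,-0.004,0],"grip":168}])

```text
clock: 13.67
tool_pos: [0.5376, 0.1179, 0.1642]
eef_rot: [0.65, 0.76, -0.001, -0.001]
contact_force: [0.1, 0.4, -0.3]
opening: 0.343
finger_force: 0.2
```

Run:
```python
from h import *
go(W(-.004,.0,.163),YW);im=r.snapshot("wrist");cv2.imwrite("pics/w3.png",im[:,:,::-1])
```

```text
pos [0.5376 0.1179 0.1642] F [ 0.1  0.4 -0.3] open 0.343 t 13.67 q [-0.27  0.7  -0.04  1.87  0.05  0.58 -0.19]
xyz [-0.0793 -0.0255  0.0012] rot [-0.0016 -0.      0.0033]
```

View pics/w3.png

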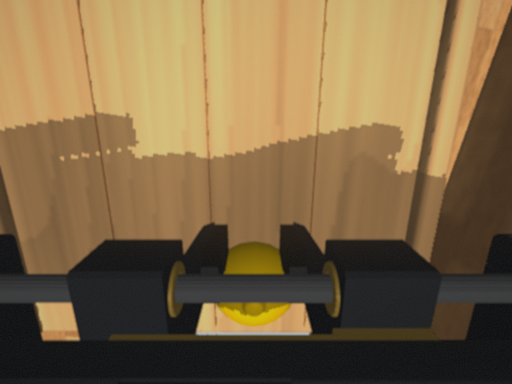

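The lemon lies flat between the fingers at (254,285), the force is back to normal, and the rest of the board is clear. I keep pushing.

Emit:
carry_out(plan=[{"rot":[0,0,0],"xyz":[-0.01,-0.003,0],"grip":168},{"rot":[0,0,0],"xyz":[-0.02,-0.006,0],"grip":168},{"rot":[0,0,0],"xyz":[-0.032,-0.01,0],"grip":168},{"rot":[0,0,0],"xyz":[-0.044,-0.014,0],"grip":168},{"rot":[0,0,0],"xyz":[-0.056,-0.018,0],"grip":168},{"rot":[0,0,0],"xyz":[-0.068,-0.02,0],"grip":168},{"rot":[0,0,0],"xyz":[-0.08,-0.02,0],"grip":168},{"rot":[0,0,0],"xyz":[-0.088,-0.02,0],"grip":168}])

```text
clock: 14.38
tool_pos: [0.5322, 0.0255, 0.1648]
eef_rot: [0.652, 0.758, -0.0, 0.0]
contact_force: [-0.2, 0.2, -0.4]
opening: 0.342
finger_force: 0.0
```

Emit:
carry_out(plan=[{"rot":[0,0,0],"xyz":[-0.005,0,0],"grip":168},{"rot":[0,0,0],"xyz":[-0.005,0,-0.03],"grip":168},{"rot":[0,0,0],"xyz":[-0.005,0,-0.065],"grip":168},{"rot":[0,0,0],"xyz":[-0.01,0,-0.1],"grip":168},{"rot":[0,0,0],"xyz":[-0.04,0,-0.11],"grip":168},{"rot":[0,0,0],"xyz":[-0.06,0,-0.11],"grip":168},{"rot":[0,0,0],"xyz":[-0.06,0,-0.11],"grip":168},{"rot":[0,0,0],"xyz":[-0.06,0,-0.11],"grip":168}])

```text
clock: 15.05
tool_pos: [0.5412, -0.0324, 0.2748]
eef_rot: [0.652, 0.758, 0.0, 0.0]
contact_force: [-1.0, 0.4, 0.1]
opening: 0.338
finger_force: 0.0
```

Run:
```python
from h import *
st=r.get_state();print(st['clock'],ST(st['tool_pos']),st['tool_pos']);C=cam("wrist",st);im=r.snapshot("wrist");cv2.imwrite("pics/w4.png",cv2.resize(im[:,:,::-1],(768,576)))
for c,k in blobs(yellow(im),60): print(c.round(1),k,ST(onz(C,c,.025)))
a=r.snapshot("side");S=cam("side");np.save("pics/s2.npy",a)
for c,k in blobs(yellow(a),15): print("side",c.round(1),k,ST(onz(S,c,.173)))
```

```text
15.05 [-0.0737  0.0062] [ 0.54124305 -0.03236816  0.27475053]
[301.  162.6] 892 [-0.0731  0.0755]
[196.5 179.6] 835 [-0.0986 -0.0789]
side [278.3 135.5] 59 [-0.4005 -0.2329]
side [287.6 144.6] 83 [-0.3295 -0.2502]
side [167.4 334.7] 21 [0.4126 0.2492]
```

View pics/w4.png

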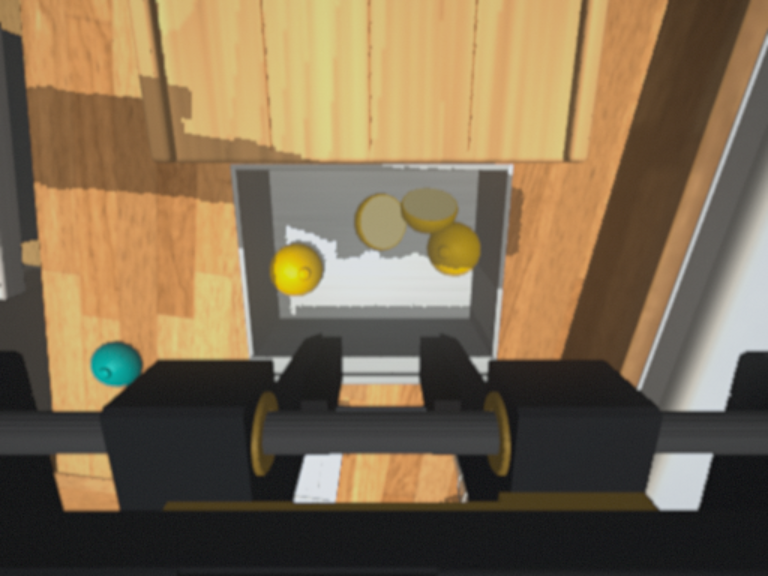

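All four halves are in the tray, at about (297,269), (381,221), (430,207) and (455,248), and the board is clear. Next, the lid.

Run:
```python
from h import *
go([.432,-.37,.22],0)
```

```text
pos [ 0.5409 -0.03    0.2743] F [-0.3  0.2  0.6] open 0.347 t 15.15 q [ 0.02  0.53 -0.08  1.78  0.06  0.84  0.07]
xyz [-0.3192 -0.1599  0.0539] rot [-0.0009 -0.0014  0.1546]
```

Emit:
carry_out(plan=[{"rot":[0,0,0.03],"xyz":[-0.034,-0.017,0],"grip":0},{"rot":[0,0,0.06],"xyz":[-0.07,-0.035,0],"grip":0},{"rot":[0,0,0.09],"xyz":[-0.106,-0.053,0],"grip":0},{"rot":[0,0,0.12],"xyz":[-0.142,-0.071,0.01],"grip":0},{"rot":[0,0,0.15],"xyz":[-0.178,-0.089,0.02],"grip":0},{"rot":[0,0,0.155],"xyz":[-0.214,-0.107,0.03],"grip":0},{"rot":[0,0,0.155],"xyz":[-0.25,-0.125,0.04],"grip":0},{"rot":[0,0,0.155],"xyz":[-0.286,-0.143,0.05],"grip":0}])

```text
clock: 15.82
tool_pos: [0.4435, -0.3357, 0.2238]
eef_rot: [0.707, 0.707, 0.001, -0.001]
contact_force: [0.9, -0.6, 0.7]
opening: 0.922
finger_force: 0.0
```

Emit:
carry_out(plan=[{"rot":[0,0,0],"xyz":[-0.02,-0.01,0],"grip":0},{"rot":[0,0,0],"xyz":[-0.02,-0.01,0],"grip":0},{"rot":[0,0,0],"xyz":[-0.02,-0.01,0],"grip":0},{"rot":[0,0,0],"xyz":[-0.02,-0.01,0],"grip":0}])

```text
clock: 16.15
tool_pos: [0.4347, -0.3535, 0.2244]
eef_rot: [0.707, 0.707, 0.001, -0.001]
contact_force: [-0.2, -0.0, -0.8]
opening: 0.999
finger_force: 0.0
```

Run:
```python
from h import *
st=r.get_state();go([.432,-.309,.016],0);C=cam("wrist",st);im=r.snapshot("wrist");np.save("pics/w5.npy",im)
o=im[:,:,::-1].copy();u=proj(C,[.432,-.309,.038]);cv2.circle(o,tuple(int(v) for v in u),3,(0,0,255),1);print(u)
cv2.imwrite("pics/w5.png",cv2.resize(o,(768,576)))
```

```text
pos [ 0.4347 -0.3535  0.2244] F [-0.2 -0.  -0.8] open 0.999 t 16.15 q [ 0.64  0.62 -0.06  1.78  0.05  0.74  0.55]
xyz [ 0.0441 -0.0028  0.2085] rot [ 0.0005 -0.0021  0.001 ]
[251.53730531 136.36247417]
```

View pics/w5.png

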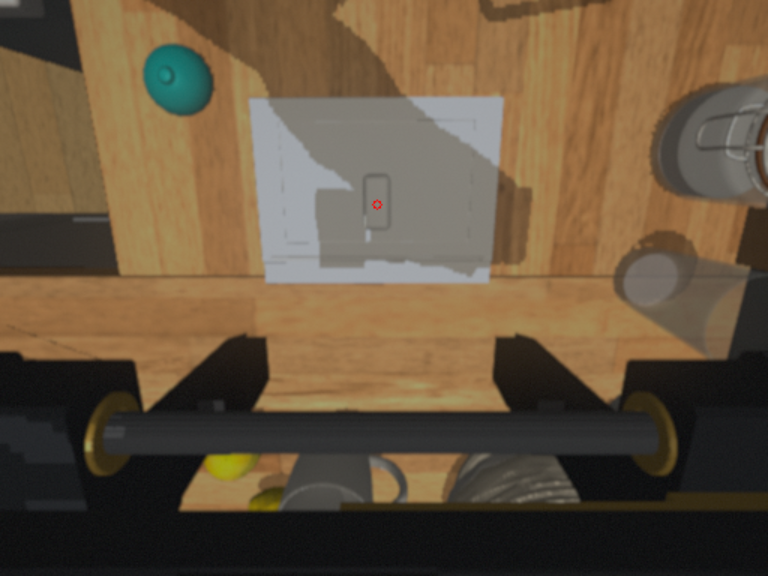

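The lid grip shows at (376,202), 1 mm from the prediction. The ridge and tongue edge are toward the gripper (row 283), with yaw ≈ 0. The jar and tumbler, at columns >610, are well clear. Descend and grasp.

Emit:
carry_out(plan=[{"rot":[0,0,0],"xyz":[0.02,-0.002,0.03],"grip":90},{"rot":[0,0,0],"xyz":[0.04,-0.003,0.06],"grip":120},{"rot":[0,0,0],"xyz":[0.045,-0.003,0.1],"grip":120},{"rot":[0,0,0],"xyz":[0.045,-0.003,0.135],"grip":120},{"rot":[0,0,0],"xyz":[0.045,-0.003,0.165],"grip":120},{"rot":[0,0,0],"xyz":[0.045,-0.003,0.18],"grip":120},{"rot":[0,0,0],"xyz":[0.045,-0.003,0.18],"grip":120},{"rot":[0,0,0],"xyz":[0.045,-0.003,0.18],"grip":120}])

```text
clock: 16.87
tool_pos: [0.4313, -0.3089, 0.0445]
eef_rot: [0.707, 0.707, 0.0, -0.001]
contact_force: [0.1, 0.4, 1.3]
opening: 0.532
finger_force: 0.0
```

Run:
```python
from h import *
go([.432,-.308,.016],0)
```

```text
pos [ 0.4313 -0.3089  0.0445] F [0.1 0.4 1.3] open 0.532 t 16.87 q [ 0.55  0.89 -0.03  1.98  0.08  0.27  0.46]
xyz [0.0009 0.0007 0.0285] rot [-0.0005 -0.0015  0.0009]
```

Emit:
carry_out(plan=[{"rot":[0,0,0],"xyz":[0.001,0.001,0.015],"grip":120},{"rot":[0,0,0],"xyz":[0.001,0.001,0.027],"grip":120},{"rot":[0,0,0],"xyz":[0.001,0.001,0.027],"grip":120},{"rot":[0,0,0],"xyz":[0.001,0.001,0.027],"grip":255},{"rot":[0,0,0],"xyz":[0.001,0.001,0.027],"grip":255},{"rot":[0,0,0],"xyz":[0.001,0.001,0.027],"grip":255},{"rot":[0,0,0],"xyz":[0.001,0.001,0.027],"grip":255},{"rot":[0,0,0],"xyz":[0.001,0.001,0.027],"grip":255}], squeeze=25)

```text
clock: 17.53
tool_pos: [0.4317, -0.31, 0.0184]
eef_rot: [0.708, 0.706, 0.0, 0.0]
contact_force: [-0.5, 0.0, 5.2]
opening: 0.247
finger_force: 25.0
```

Emit:
carry_out(plan=[{"rot":[0,0,0],"xyz":[0,0,0],"grip":255},{"rot":[0,0,0],"xyz":[0,0,-0.015],"grip":255},{"rot":[0,0,0],"xyz":[0,0,-0.04],"grip":255},{"rot":[0,0,0],"xyz":[0,0,-0.075],"grip":255},{"rot":[0,0,0],"xyz":[0,0,-0.11],"grip":255},{"rot":[0,0,0],"xyz":[0,0,-0.145],"grip":255},{"rot":[0,0,0],"xyz":[0,0,-0.17],"grip":255},{"rot":[0,0,0],"xyz":[0,0,-0.17],"grip":255}])

```text
clock: 18.2
tool_pos: [0.4338, -0.3114, 0.1923]
eef_rot: [0.708, 0.706, 0.001, 0.004]
contact_force: [0.4, 0.7, -3.0]
opening: 0.251
finger_force: 25.0
```

Run:
```python
from h import *
go([.432,-.308,.2],0)
im=r.snapshot("wrist");np.save("pics/w6.npy",im);cv2.imwrite("pics/w6.png",cv2.resize(im[:,:,::-1],(768,576)))
```

```text
pos [ 0.4338 -0.3114  0.1923] F [ 0.4  0.7 -3. ] open 0.251 t 18.2 q [ 0.57  0.63 -0.06  1.9   0.06  0.6   0.48]
xyz [ 0.0034 -0.0017 -0.0077] rot [ 0.0077  0.0047 -0.0026]
```

View pics/w6.png

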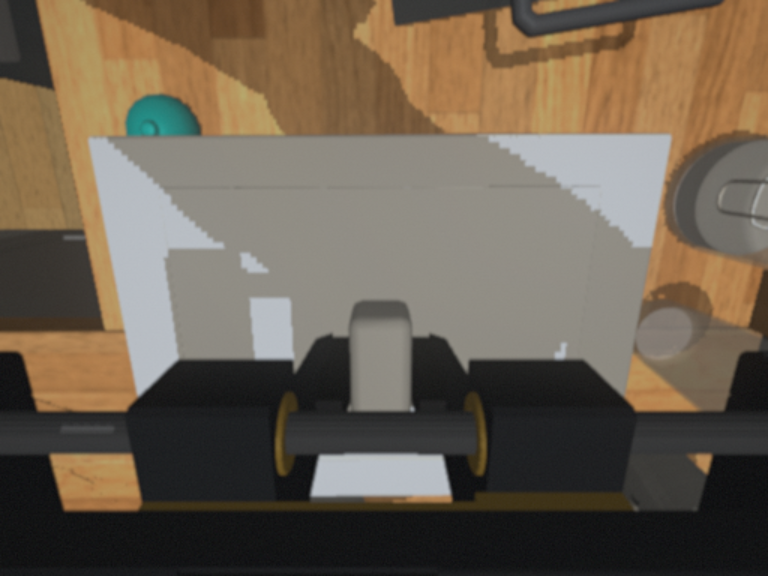

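Run:
```python
from h import *
H=r.camera_params("wrist")['hand_eye'];K=cam("wrist")[0]
C=(K,H[:3,:3],H[:3,3])
for z in(.004,.0065,.009):
    p,q=onz(C,(90/1.5,138/1.5),z),onz(C,(670/1.5,134/1.5),z);print(z,p.round(4),q.round(4),"w",np.linalg.norm(q-p).round(4),"yaw",np.arctan2(-(q-p)[0],(q-p)[1]).round(4))
    a,b=onz(C,(349/1.5,310/1.5),z-.026),onz(C,(411/1.5,310/1.5),z-.026);print("grip top",a.round(4),b.round(4), onz(C,(380/1.5,300/1.5),z-.026).round(4))
a=r.snapshot("side");h=cv2.cvtColor(a,cv2.COLOR_RGB2HSV);print(ST([.432,-.308]))
```

```text
0.004 [ 0.083 -0.1    0.004] [0.0842 0.099  0.004 ] w 0.199 yaw -0.0059
grip top [ 0.0296 -0.0102 -0.022 ] [ 0.0296  0.0096 -0.022 ] [ 0.0329 -0.0003 -0.022 ]
0.0065 [ 0.0831 -0.1017  0.0065] [0.0843 0.1007 0.0065] w 0.2024 yaw -0.0059
grip top [ 0.0287 -0.0104 -0.0195] [ 0.0287  0.0098 -0.0195] [ 0.0321 -0.0003 -0.0195]
0.009 [ 0.0833 -0.1034  0.009 ] [0.0845 0.1023 0.009 ] w 0.2057 yaw -0.0059
grip top [ 0.0278 -0.0106 -0.017 ] [ 0.0278  0.01   -0.017 ] [ 0.0313 -0.0003 -0.017 ]
[-0.3297 -0.1434]
```

Run:
```python
from h import *
S=cam("scene");print("jar",onz(S,(311,173),.01)[:2],"tumbler",onz(S,(339,179),.01)[:2])
# tray from w4 (pose at that time)
st=dict(tool_pos=np.array([.54124,-.03237,.27475]),eef_rot=np.array([.652,.758,0,0])/np.linalg.norm([.652,.758]))
C=cam("wrist",st)
for n,a,b,z in(("edge",(153,160),(585,160),.168),("rear",(233,166),(513,165),.105),("lip",(250,357),(497,358),.122)):
    p,q=onz(C,np.array(a)/1.5,z),onz(C,np.array(b)/1.5,z);print(n,ST(p),ST(q),ST((p+q)/2),np.linalg.norm(p-q))
go(W(-.083,0,.195),YW,.42)
```

```text
jar [ 0.69754795 -0.26790434] tumbler [ 0.66756901 -0.38225694]
edge [ 0.0036 -0.1278] [0.0031 0.1264] [ 0.0033 -0.0007] 0.2541521005186459
rear [ 1.000e-04 -1.028e-01] [0.0004 0.1038] [0.0003 0.0005] 0.20663692379862594
lip [-0.1463 -0.0984] [-0.1475  0.0989] [-0.1469  0.0003] 0.19722577729273894
pos [ 0.4315 -0.3098  0.1881] F [-1.   0.8 -2.3] open 0.249 t 18.3 q [ 0.57  0.64 -0.06  1.91  0.06  0.6   0.48]
xyz [ 0.2676  0.1045 -0.007 ] rot [ 0.0332  0.4197 -0.1512]
```

Emit:
carry_out(plan=[{"rot":[0,0,-0.02],"xyz":[0.025,0.01,-0.01],"grip":255},{"rot":[0,0,-0.06],"xyz":[0.058,0.023,-0.012],"grip":255},{"rot":[0,0,-0.1],"xyz":[0.092,0.036,-0.012],"grip":255},{"rot":[0,0,-0.15],"xyz":[0.126,0.049,-0.012],"grip":255},{"rot":[0.01,0.1,-0.151],"xyz":[0.16,0.062,-0.012],"grip":255},{"rot":[0.017,0.2,-0.151],"xyz":[0.194,0.076,-0.012],"grip":255},{"rot":[0.025,0.3,-0.151],"xyz":[0.228,0.09,-0.012],"grip":255},{"rot":[0.033,0.4,-0.151],"xyz":[0.255,0.1,-0.012],"grip":255}])

```text
clock: 18.97
tool_pos: [0.5323, -0.0513, 0.1987]
eef_rot: [0.637, 0.744, 0.131, -0.155]
contact_force: [-0.7, 0.2, -3.3]
opening: 0.245
finger_force: 25.0
```

Emit:
carry_out(plan=[{"rot":[0,0,0],"xyz":[0,0,0],"grip":255},{"rot":[0,0,0],"xyz":[0,0,0],"grip":255},{"rot":[0,0,0],"xyz":[0,0,0],"grip":255}])

```text
clock: 19.22
tool_pos: [0.5305, -0.0559, 0.198]
eef_rot: [0.639, 0.743, 0.127, -0.153]
contact_force: [-0.2, 0.0, -2.4]
opening: 0.246
finger_force: 25.0
```

Run:
```python
from h import *
st=r.get_state();print(ST(st['tool_pos']));go(W(-.083,0,.195),YW,.42)
C=cam("wrist",st);im=r.snapshot("wrist");o=im[:,:,::-1].copy()
cv2.imwrite("pics/w7.png",cv2.resize(o,(768,576)))
```

```text
[-0.0953 -0.008 ]
pos [ 0.5305 -0.0559  0.198 ] F [-0.2  0.  -2.4] open 0.246 t 19.22 q [ 0.44  0.73 -0.34  1.76 -0.21  0.82  0.46]
xyz [0.0102 0.008  0.0075] rot [-0.0053  0.0196 -0.0028]
```

View pics/w7.png

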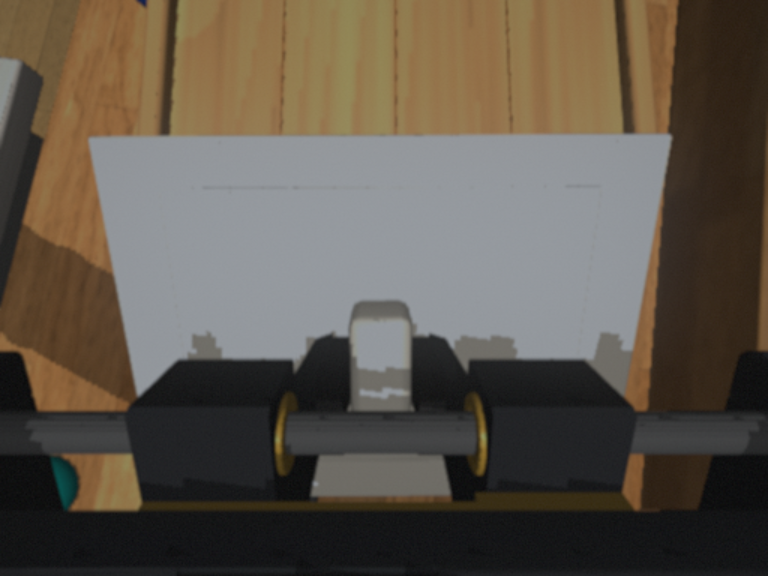

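The lid is held unchanged (rear edge rows 138/134), with the tool tilted over the tray. Now align, then lower.

Run:
```python
from h import *
go(W(-.0838,.0005,.185),YW-.003,.42)
M=R.from_quat(r.get_state()['eef_rot']).inv()
print("down 10mm",M.apply([0,0,-.01]).round(4),"-s 10mm",M.apply(np.r_[-.01*EX,0]).round(4))
```

```text
pos [ 0.5307 -0.0558  0.1985] F [-0.2  0.  -1.8] open 0.245 t 19.27 q [ 0.44  0.73 -0.34  1.76 -0.21  0.82  0.46]
xyz [0.0054 0.0083 0.0169] rot [-0.0057  0.0201  0.0002]
down 10mm [-0.0039  0.0001  0.0092] -s 10mm [-0.0092  0.     -0.0039]
```

Emit:
carry_out(plan=[{"rot":[-0.003,0.01,0],"xyz":[0.003,0.004,0.008],"grip":255},{"rot":[-0.006,0.02,0],"xyz":[0.0054,0.0083,0.017],"grip":255},{"rot":[-0.006,0.02,0],"xyz":[0.0054,0.0083,0.017],"grip":255},{"rot":[-0.006,0.02,0],"xyz":[0.0054,0.0083,0.017],"grip":255},{"rot":[-0.006,0.02,0],"xyz":[0.0054,0.0083,0.017],"grip":255}])

```text
clock: 19.68
tool_pos: [0.5383, -0.0422, 0.186]
eef_rot: [0.638, 0.741, 0.137, -0.157]
contact_force: [-0.2, -0.1, -1.8]
opening: 0.241
finger_force: 25.0
```

Run:
```python
from h import *
print(ST(r.get_state()['tool_pos']));go(W(-.0838,.0005,.147),YW-.003,.42)
M=R.from_quat(r.get_state()['eef_rot']).inv()
print("down 10mm",M.apply([0,0,-.01]).round(4),"-s 10mm",M.apply(np.r_[-.01*EX,0]).round(4))
```

```text
[-0.083   0.0018]
pos [ 0.5383 -0.0422  0.186 ] F [-0.2 -0.1 -1.8] open 0.241 t 19.68 q [ 0.43  0.76 -0.36  1.76 -0.22  0.79  0.47]
xyz [-0.0167 -0.0014  0.0353] rot [ 0.0023 -0.0009  0.0021]
down 10mm [-0.0041 -0.      0.0091] -s 10mm [-0.0091  0.     -0.0041]
```

Emit:
carry_out(plan=[{"rot":[0.002,-0.001,0.002],"xyz":[-0.004,-0.001,0.008],"grip":255},{"rot":[0.002,-0.001,0.002],"xyz":[-0.008,-0.001,0.016],"grip":255},{"rot":[0.002,-0.001,0.002],"xyz":[-0.012,-0.001,0.025],"grip":255},{"rot":[0.002,-0.001,0.002],"xyz":[-0.0145,-0.001,0.031],"grip":255},{"rot":[0.002,-0.001,0.002],"xyz":[-0.0167,-0.001,0.0353],"grip":255},{"rot":[0.002,-0.001,0.002],"xyz":[-0.0167,-0.001,0.0353],"grip":255},{"rot":[0.002,-0.001,0.002],"xyz":[-0.0167,-0.001,0.0353],"grip":255}])

```text
clock: 20.27
tool_pos: [0.5376, -0.0432, 0.1467]
eef_rot: [0.639, 0.741, 0.136, -0.158]
contact_force: [-0.8, -0.1, -1.9]
opening: 0.248
finger_force: 25.0
```

Run:
```python
from h import *
print(ST(r.get_state()['tool_pos']));go(W(-.0968,.0005,.147),YW-.003,.42)
im=r.snapshot("scene");a=im[140:240,195:325];cv2.imwrite("pics/c3.png",cv2.resize(a[:,:,::-1],None,fx=6,fy=6,interpolation=cv2.INTER_CUBIC))
```

```text
[-0.0839  0.0009]
pos [ 0.5376 -0.0432  0.1467] F [-0.8 -0.1 -1.9] open 0.248 t 20.27 q [ 0.43  0.82 -0.36  1.79 -0.22  0.71  0.48]
xyz [-0.0117 -0.0004 -0.0055] rot [ 0.0002 -0.0004 -0.0005]
```

View pics/c3.png

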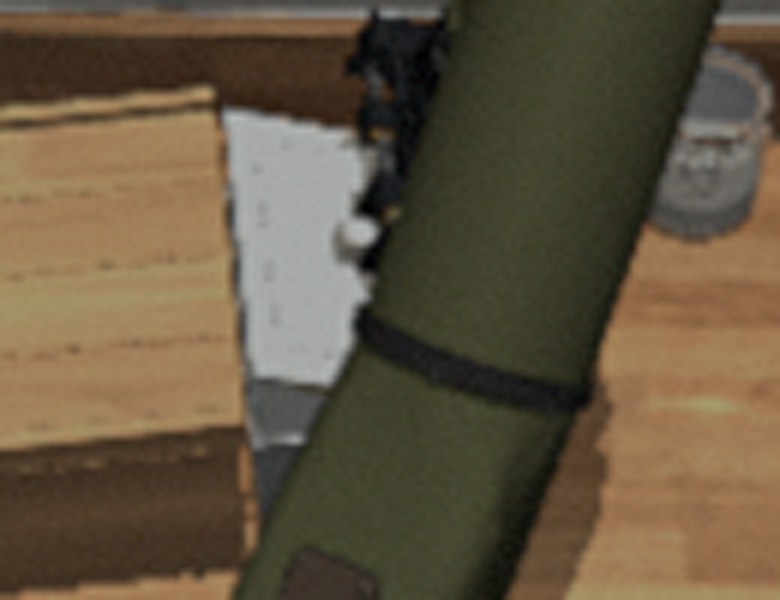

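The lid sits tilted in the tray mouth, its rear edge just clear of the board edge (column ~240), with no contact force. Slide the tongue under the lip.

Emit:
carry_out(plan=[{"rot":[0,0,0],"xyz":[-0.003,0,-0.0013],"grip":255},{"rot":[0,0,0],"xyz":[-0.006,0,-0.0027],"grip":255},{"rot":[0,0,0],"xyz":[-0.009,0,-0.004],"grip":255},{"rot":[0,0,0],"xyz":[-0.012,0,-0.0055],"grip":255},{"rot":[0,0,0],"xyz":[-0.012,0,-0.0055],"grip":255},{"rot":[0,0,0],"xyz":[-0.012,0,-0.0055],"grip":255}])

```text
clock: 20.82
tool_pos: [0.5398, -0.0566, 0.1473]
eef_rot: [0.639, 0.741, 0.136, -0.158]
contact_force: [-0.1, 0.1, -2.6]
opening: 0.252
finger_force: 25.0
```

Run:
```python
from h import *
print(ST(r.get_state()['tool_pos']));go(W(-.1008,.0005,.147),YW-.003,.42)
```

```text
[-0.0975  0.0011]
pos [ 0.5398 -0.0566  0.1473] F [-0.1  0.1 -2.6] open 0.252 t 20.82 q [ 0.45  0.82 -0.35  1.77 -0.21  0.73  0.5 ]
xyz [-0.0031 -0.0005 -0.0011] rot [ 0.0011  0.0002 -0.0005]
```

Emit:
carry_out(plan=[{"rot":[0,0,0],"xyz":[-0.002,0,-0.001],"grip":255},{"rot":[0,0,0],"xyz":[-0.0035,0,-0.0015],"grip":255},{"rot":[0,0,0],"xyz":[-0.0045,0,-0.002],"grip":255},{"rot":[0,0,0],"xyz":[-0.0055,0,-0.0025],"grip":255},{"rot":[0,0,0],"xyz":[-0.0055,0,-0.0025],"grip":255},{"rot":[0,0,0],"xyz":[-0.0055,0,-0.0025],"grip":255}])

```text
clock: 21.32
tool_pos: [0.54, -0.0591, 0.1478]
eef_rot: [0.637, 0.741, 0.137, -0.16]
contact_force: [-0.8, 6.7, -1.8]
opening: 0.249
finger_force: 25.0
```

Run:
```python
from h import *
print(ST(r.get_state()['tool_pos']));go(W(-.1008,.0005,.147),YW-.003,.42)
```

```text
[-0.1    0.001]
pos [ 0.54   -0.0591  0.1478] F [-0.8  6.7 -1.8] open 0.249 t 21.32 q [ 0.45  0.82 -0.36  1.76 -0.21  0.75  0.5 ]
xyz [-0.0011 -0.0005  0.0004] rot [-0.0009 -0.0046  0.0018]
```

Contact at 6.7 N: the tongue is against the panel under the lip, as expected (within 2 mm). Compute the swing down about the tip.

```bash
cat >> h.py <<'E'
def swing(ph,zt,xt=-.0745,t=.0):
    s=-.0863+xt+.0736*np.cos(ph)-.0095*np.sin(ph);z=zt+.072*np.sin(ph)+.0095*np.cos(ph);return W(s,t,z)
E
python3 - <<'E'
from h import *
for ph,zt in((.42,.109),(.35,.109),(.28,.109),(.21,.1085),(.14,.1085),(.07,.108),(0.0,.1075)):print(ph);go(swing(ph,zt,t=.0007),YW-.003,ph)
E
```

```text
0.42
pos [ 0.54   -0.0591  0.1478] F [-0.8  6.7 -1.8] open 0.249 t 21.32 q [ 0.45  0.82 -0.36  1.76 -0.21  0.75  0.5 ]
xyz [ 0.002  -0.0003  0.0018] rot [-0.0009 -0.0046  0.0018]
0.35
pos [ 0.54   -0.0591  0.1478] F [-0.8  6.7 -1.8] open 0.249 t 21.32 q [ 0.45  0.82 -0.36  1.76 -0.21  0.75  0.5 ]
xyz [ 0.0025 -0.0003  0.0069] rot [-0.0009 -0.0746  0.0018]
0.28
pos [ 0.54   -0.0591  0.1478] F [-0.8  6.7 -1.8] open 0.249 t 21.32 q [ 0.45  0.82 -0.36  1.76 -0.21  0.75  0.5 ]
xyz [ 0.0026 -0.0003  0.0119] rot [-0.0008 -0.1446  0.0018]
0.21
pos [ 0.54   -0.0591  0.1478] F [-0.8  6.7 -1.8] open 0.249 t 21.32 q [ 0.45  0.82 -0.36  1.76 -0.21  0.75  0.5 ]
xyz [ 0.0022 -0.0003  0.0175] rot [-0.0007 -0.2146  0.0019]
0.14
pos [ 0.54   -0.0591  0.1478] F [-0.8  6.7 -1.8] open 0.249 t 21.32 q [ 0.45  0.82 -0.36  1.76 -0.21  0.75  0.5 ]
xyz [ 0.0016 -0.0003  0.0225] rot [-0.0007 -0.2846  0.0019]
0.07
pos [ 0.54   -0.0591  0.1478] F [-0.8  6.7 -1.8] open 0.249 t 21.32 q [ 0.45  0.82 -0.36  1.76 -0.21  0.75  0.5 ]
xyz [ 0.0005 -0.0003  0.028 ] rot [-0.0006 -0.3546  0.0019]
0.0
pos [ 0.54   -0.0591  0.1478] F [-0.8  6.7 -1.8] open 0.249 t 21.32 q [ 0.45  0.82 -0.36  1.76 -0.21  0.75  0.5 ]
xyz [-0.001  -0.0003  0.0334] rot [-0.0005 -0.4246  0.0019]
```

Emit:
carry_out(plan=[{"rot":[0,0,0],"xyz":[0.0045,0,0.002],"grip":255},{"rot":[0,-0.035,0],"xyz":[0.005,0,0.0045],"grip":255},{"rot":[0,-0.07,0],"xyz":[0.005,0,0.0075],"grip":255},{"rot":[0,-0.11,0],"xyz":[0.005,0,0.01],"grip":255},{"rot":[0,-0.145,0],"xyz":[0.005,0,0.0125],"grip":255},{"rot":[0,-0.18,0],"xyz":[0.005,0,0.0153],"grip":255},{"rot":[0,-0.21,0],"xyz":[0.0047,0,0.018],"grip":255},{"rot":[0,-0.21,0],"xyz":[0.0047,0,0.018],"grip":255}])

```text
clock: 21.98
tool_pos: [0.5386, -0.0489, 0.1328]
eef_rot: [0.648, 0.754, 0.068, -0.079]
contact_force: [-0.2, 0.8, -2.6]
opening: 0.246
finger_force: 25.0
```

Run:
```python
from h import *
print(ST(r.get_state()['tool_pos']))
for ph,zt in((.21,.1085),(.14,.1085),(.07,.108),(0.0,.1075)):print(ph);go(swing(ph,zt,t=.0007),YW-.003,ph)
```

```text
[-0.0897  0.0011]
0.21
pos [ 0.5386 -0.0489  0.1328] F [-0.2  0.8 -2.6] open 0.246 t 21.98 q [ 0.24  0.77 -0.2   1.86 -0.12  0.58  0.35]
xyz [-0.0011 -0.0004 -0.0002] rot [0.     0.0005 0.003 ]
0.14
pos [ 0.5386 -0.0489  0.1328] F [-0.2  0.8 -2.6] open 0.246 t 21.98 q [ 0.24  0.77 -0.2   1.86 -0.12  0.58  0.35]
xyz [-0.0006 -0.0004  0.0049] rot [ 0.0001 -0.0695  0.003 ]
0.07
pos [ 0.5386 -0.0489  0.1328] F [-0.2  0.8 -2.6] open 0.246 t 21.98 q [ 0.24  0.77 -0.2   1.86 -0.12  0.58  0.35]
xyz [-0.0005 -0.0004  0.0104] rot [ 0.0002 -0.1395  0.003 ]
0.0
pos [ 0.5386 -0.0489  0.1328] F [-0.2  0.8 -2.6] open 0.246 t 21.98 q [ 0.24  0.77 -0.2   1.86 -0.12  0.58  0.35]
xyz [-0.0008 -0.0004  0.016 ] rot [ 0.0003 -0.2095  0.003 ]
```

Emit:
carry_out(plan=[{"rot":[0,-0.035,0.002],"xyz":[-0.0008,-0.0004,0.0024],"grip":255},{"rot":[0,-0.07,0.003],"xyz":[-0.0006,-0.0004,0.005],"grip":255},{"rot":[0,-0.105,0.003],"xyz":[-0.0005,-0.0004,0.0077],"grip":255},{"rot":[0,-0.14,0.003],"xyz":[-0.0005,-0.0004,0.0104],"grip":255},{"rot":[0,-0.175,0.003],"xyz":[-0.0006,-0.0004,0.013],"grip":255},{"rot":[0,-0.21,0.003],"xyz":[-0.0008,-0.0004,0.0155],"grip":255},{"rot":[0,-0.21,0.003],"xyz":[-0.0008,-0.0004,0.016],"grip":255},{"rot":[0,-0.21,0.003],"xyz":[-0.0008,-0.0004,0.016],"grip":255}])

```text
clock: 22.65
tool_pos: [0.5381, -0.048, 0.1168]
eef_rot: [0.654, 0.757, 0.0, -0.0]
contact_force: [0.3, 0.2, -2.4]
opening: 0.248
finger_force: 25.0
```

Run:
```python
from h import *
print(ST(r.get_state()['tool_pos']));go(swing(0,.107,t=.0005),YW-.003,0)
```

```text
[-0.0887  0.0007]
pos [ 0.5381 -0.048   0.1168] F [ 0.3  0.2 -2.4] open 0.248 t 22.65 q [-0.    0.76  0.02  1.93 -0.03  0.45  0.18]
xyz [ 0.0015 -0.0002  0.0003] rot [-0.0001 -0.0007 -0.0024]
```

Emit:
carry_out(plan=[{"rot":[0,0,0],"xyz":[0.001,0,0.001],"grip":255},{"rot":[0,0,0],"xyz":[0.001,0,0.002],"grip":255},{"rot":[0,0,0],"xyz":[0.001,0,0.003],"grip":255},{"rot":[0,0,0],"xyz":[0.001,0,0.004],"grip":255},{"rot":[0,0,0],"xyz":[0.001,0,0.004],"grip":255}])

```text
clock: 23.07
tool_pos: [0.5383, -0.0485, 0.1162]
eef_rot: [0.655, 0.756, 0.001, 0.001]
contact_force: [-6.0, 1.4, 27.0]
opening: 0.248
finger_force: 25.0
```

Run:
```python
from h import *
st=r.get_state();print(ST(st['tool_pos']),st['moment'].round(2));go(swing(0,.107,t=.0005),YW-.003,0)
im=r.snapshot("wrist");cv2.imwrite("pics/w8.png",cv2.resize(im[:,:,::-1],(768,576)))
```

```text
[-0.0892  0.0008] [0.09 1.5  0.02]
pos [ 0.5383 -0.0485  0.1162] F [-6.   1.4 27. ] open 0.248 t 23.07 q [-0.    0.76  0.02  1.93 -0.03  0.44  0.17]
xyz [ 0.002  -0.0004 -0.0003] rot [ 0.0024 -0.0003 -0.0055]
```

View pics/w8.png

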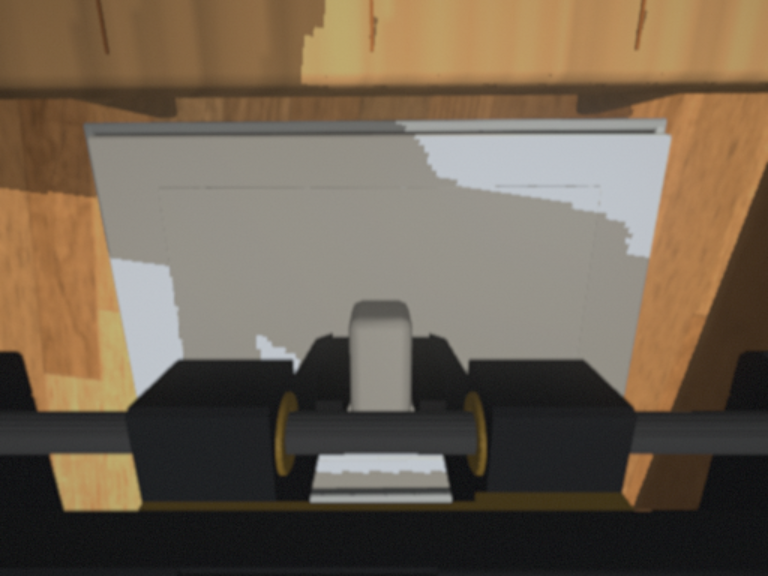

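The lid looks seated and square: its corners (88,138) and (670,135) are parallel to the tray's rear wall (86,125) and (667,122), and the height matches the fitted value. Release.

Emit:
carry_out(plan=[{"rot":[0,0,0],"xyz":[0,0,-0.0035],"grip":255},{"rot":[0,0,0],"xyz":[0,0,-0.0035],"grip":255},{"rot":[0,0,0],"xyz":[0,0,-0.0035],"grip":130},{"rot":[0,0,0],"xyz":[0,0,-0.0035],"grip":130},{"rot":[0,0,0],"xyz":[0,0,-0.0035],"grip":130},{"rot":[0,0,0],"xyz":[0,0,-0.02],"grip":130},{"rot":[0,0,0],"xyz":[0,0,-0.05],"grip":130},{"rot":[0,0,0],"xyz":[0,0,-0.085],"grip":130}])

```text
clock: 23.78
tool_pos: [0.5365, -0.0472, 0.1971]
eef_rot: [0.654, 0.757, -0.001, -0.002]
contact_force: [1.0, 0.3, -0.4]
opening: 0.492
finger_force: 0.0
```

Emit:
carry_out(plan=[{"rot":[0,0,0],"xyz":[-0.02,0,-0.035],"grip":200},{"rot":[0,0,0],"xyz":[-0.05,0,-0.055],"grip":255},{"rot":[0,0,0],"xyz":[-0.07,0,-0.055],"grip":255},{"rot":[0,0,0],"xyz":[-0.07,0,-0.055],"grip":255},{"rot":[0,0,0],"xyz":[-0.07,0,-0.055],"grip":255}])

```text
clock: 24.2
tool_pos: [0.5477, -0.1177, 0.2528]
eef_rot: [0.655, 0.756, -0.0, 0.0]
contact_force: [0.4, -0.1, -0.2]
opening: 0.133
finger_force: 0.0
```

Run:
```python
from h import *
st=r.get_state();print(ST(st['tool_pos']));go(W(-.275,0,.1),YW,0)
im=r.snapshot("wrist");cv2.imwrite("pics/w9.png",cv2.resize(im[:,:,::-1],(768,576)))
```

```text
[-0.1591 -0.0003]
pos [ 0.5477 -0.1177  0.2528] F [ 0.4 -0.1 -0.2] open 0.133 t 24.2 q [ 0.12  0.58  0.02  1.75 -0.02  0.8   0.29]
xyz [-0.1159  0.0013  0.1528] rot [ 0.0001  0.0001 -0.0091]
```

View pics/w9.png

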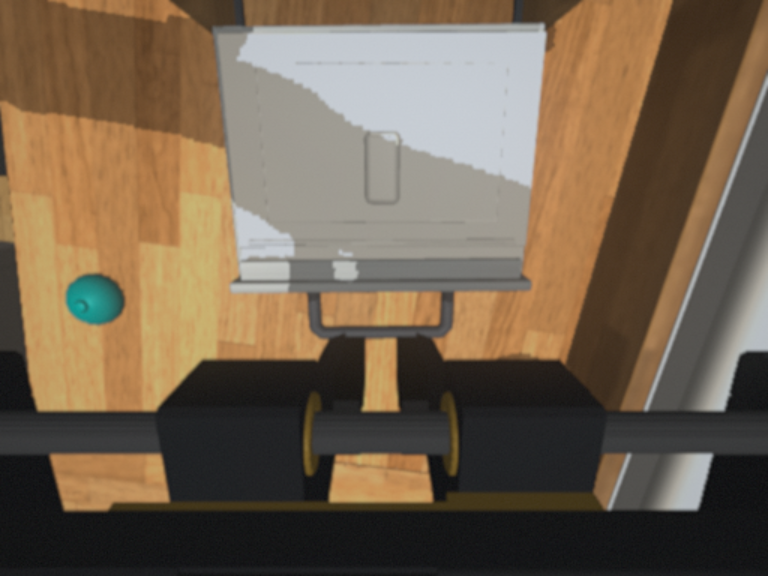

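Lid flat and square, with its front edge under the lip (row 260) and the pull at row 332. Move in front of the pull, fingers shut, and push the tray home.

Emit:
carry_out(plan=[{"rot":[0,0,-0.005],"xyz":[-0.03,0,0],"grip":255},{"rot":[0,0,-0.009],"xyz":[-0.065,0.001,0],"grip":255},{"rot":[0,0,-0.009],"xyz":[-0.094,0.001,0.01],"grip":255},{"rot":[0,0,-0.009],"xyz":[-0.094,0.001,0.045],"grip":255},{"rot":[0,0,-0.009],"xyz":[-0.094,0.001,0.085],"grip":255},{"rot":[0,0,-0.009],"xyz":[-0.094,0.001,0.125],"grip":255},{"rot":[0,0,-0.009],"xyz":[-0.094,0.001,0.16],"grip":255},{"rot":[0,0,-0.009],"xyz":[-0.094,0.001,0.16],"grip":255}])

```text
clock: 24.92
tool_pos: [0.5576, -0.2052, 0.0855]
eef_rot: [0.649, 0.76, -0.002, -0.007]
contact_force: [-0.9, 0.3, -0.4]
opening: 0.004
finger_force: 0.0
```

Emit:
carry_out(plan=[{"rot":[0,0,0],"xyz":[0.008,0,0],"grip":255},{"rot":[0,0,0],"xyz":[0.016,0,0],"grip":255},{"rot":[0,0,0],"xyz":[0.022,0,0],"grip":255},{"rot":[0,0,0],"xyz":[0.028,0,0],"grip":255},{"rot":[0,0,0],"xyz":[0.034,0,0],"grip":255},{"rot":[0,0,0],"xyz":[0.041,0,0],"grip":255},{"rot":[0,0,0],"xyz":[0.049,0,0],"grip":255},{"rot":[0,0,0],"xyz":[0.057,0,0],"grip":255}])

```text
clock: 25.58
tool_pos: [0.5547, -0.1529, 0.0937]
eef_rot: [0.651, 0.759, 0.001, 0.001]
contact_force: [2.4, -2.3, 2.6]
opening: 0.007
finger_force: 1.4
```

Run:
```python
from h import *
st=r.get_state();print(ST(st['tool_pos']));go(W(-.052,0,.092),YW,0)
```

```text
[-0.1949  0.0013]
pos [ 0.5547 -0.1529  0.0937] F [ 2.4 -2.3  2.6] open 0.007 t 25.58 q [ 0.18  0.83  0.02  1.84 -0.02  0.47  0.37]
xyz [ 0.1429 -0.001   0.0016] rot [0.0026 0.0012 0.0021]
```

Emit:
carry_out(plan=[{"rot":[0,0,0],"xyz":[0.009,0,0],"grip":255},{"rot":[0,0,0],"xyz":[0.018,0,0],"grip":255},{"rot":[0,0,0],"xyz":[0.027,0,0],"grip":255},{"rot":[0,0,0],"xyz":[0.036,0,0],"grip":255},{"rot":[0,0,0],"xyz":[0.045,0,0],"grip":255},{"rot":[0,0,0],"xyz":[0.054,0,0],"grip":255},{"rot":[0,0,0],"xyz":[0.063,0,0],"grip":255},{"rot":[0,0,0],"xyz":[0.072,0,0],"grip":255}])

```text
clock: 26.25
tool_pos: [0.5428, -0.081, 0.0929]
eef_rot: [0.651, 0.759, 0.0, 0.0]
contact_force: [2.4, -1.5, 1.0]
opening: 0.001
finger_force: 1.5
```

Emit:
carry_out(plan=[{"rot":[0,0,0],"xyz":[0.009,0,0],"grip":255},{"rot":[0,0,0],"xyz":[0.018,0,0],"grip":255},{"rot":[0,0,0],"xyz":[0.027,0,0],"grip":255},{"rot":[0,0,0],"xyz":[0.036,0,0],"grip":255},{"rot":[0,0,0],"xyz":[0.044,0,0],"grip":255},{"rot":[0,0,0],"xyz":[0.05,0,0],"grip":255},{"rot":[0,0,0],"xyz":[0.055,0,0],"grip":255},{"rot":[0,0,0],"xyz":[0.055,0,0],"grip":255}])

```text
clock: 26.92
tool_pos: [0.533, -0.0256, 0.0926]
eef_rot: [0.65, 0.76, -0.0, -0.001]
contact_force: [-0.4, -0.5, 1.0]
opening: 0.007
finger_force: 0.0
```

Run:
```python
from h import *
st=r.get_state();print(ST(st['tool_pos']));go(W(-.052,0,.092),YW,0)
```

```text
[-0.0658 -0.001 ]
pos [ 0.533  -0.0256  0.0926] F [-0.4 -0.5  1. ] open 0.007 t 26.92 q [-0.06  0.8   0.04  1.96 -0.08  0.38  0.2 ]
xyz [0.0138 0.001  0.0007] rot [-0.0024 -0.0018  0.0047]
```

Emit:
carry_out(plan=[{"rot":[0,0,0],"xyz":[0.005,0,0],"grip":255},{"rot":[0,0,0],"xyz":[0.009,0,0],"grip":255},{"rot":[0,0,0],"xyz":[0.013,0,0],"grip":255},{"rot":[0,0,0],"xyz":[0.015,0,0],"grip":255},{"rot":[0,0,0],"xyz":[0.017,0,0],"grip":255},{"rot":[0,0,0],"xyz":[0.018,0,0],"grip":255},{"rot":[0,0,0],"xyz":[0.018,0,0],"grip":255}])

```text
clock: 27.5
tool_pos: [0.5308, -0.0126, 0.0927]
eef_rot: [0.652, 0.759, -0.002, 0.001]
contact_force: [-1.5, -8.3, -1.5]
opening: 0.005
finger_force: 3.7
```

Run:
```python
from h import *
st=r.get_state();print(ST(st['tool_pos']));go(W(-.052,0,.092),YW,0)
```

```text
[-0.0526 -0.0012]
pos [ 0.5308 -0.0126  0.0927] F [-1.5 -8.3 -1.5] open 0.005 t 27.5 q [-0.1   0.8   0.05  1.97 -0.09  0.37  0.18]
xyz [0.0006 0.0012 0.0007] rot [-0.0017  0.0031  0.0001]
```

Emit:
carry_out(plan=[{"rot":[0,0,0],"xyz":[0.002,0,0],"grip":255},{"rot":[0,0,0],"xyz":[0.003,0,0],"grip":255},{"rot":[0,0,0],"xyz":[0.003,0,0],"grip":255}])

```text
clock: 27.75
tool_pos: [0.5307, -0.0124, 0.0928]
eef_rot: [0.652, 0.758, -0.003, 0.002]
contact_force: [0.8, -13.2, -2.0]
opening: 0.003
finger_force: 6.4
```

Emit:
carry_out(plan=[{"rot":[0,0,0],"xyz":[-0.012,0,0],"grip":255},{"rot":[0,0,0],"xyz":[-0.03,0,0],"grip":255},{"rot":[0,0,0],"xyz":[-0.06,0,-0.01],"grip":255},{"rot":[0,0,0],"xyz":[-0.08,0,-0.045],"grip":255},{"rot":[0,0,0],"xyz":[-0.09,0,-0.085],"grip":255},{"rot":[0,0,0],"xyz":[-0.09,0,-0.125],"grip":255},{"rot":[0,0,0],"xyz":[-0.09,0,-0.16],"grip":255},{"rot":[0,0,0],"xyz":[-0.09,0,-0.16],"grip":255}])

```text
clock: 28.42
tool_pos: [0.5491, -0.096, 0.2597]
eef_rot: [0.651, 0.759, 0.004, 0.005]
contact_force: [1.4, -1.2, -0.5]
opening: 0.008
finger_force: 0.0
```

Run:
```python
from h import *
st=r.get_state();print(ST(st['tool_pos']),st['clock']);C=cam("wrist",st);im=r.snapshot("wrist")
# bar / board edge: brightness profile up the column through the tray's middle, as s on the plane of each
for u in(254,):
    g=im[60:230,u-3:u+4].mean((1,));
    for v in range(0,170,4): print(60+v,g[v].astype(int),ST(onz(C,(u,60+v),.106))[0],ST(onz(C,(u,60+v),.158))[0],end=" | ")
```

```text
[-0.1378  0.0044] 28.4167
60 [195 146  94] -0.0158 -0.0241 | 64 [205 153  99] -0.0194 -0.0272 | 68 [204 152  98] -0.0231 -0.0302 | 72 [204 152  98] -0.0269 -0.0333 | 76 [147 112  79] -0.0306 -0.0364 | 80 [98 96 96] -0.0344 -0.0395 | 84 [84 80 78] -0.0382 -0.0427 | 88 [139 105  69] -0.0421 -0.0459 | 92 [141 107  70] -0.046 -0.0491 | 96 [131  99  65] -0.0499 -0.0523 | 100 [134 101  66] -0.0538 -0.0555 | 104 [137 104  68] -0.0578 -0.0588 | 108 [136 102  67] -0.0618 -0.0621 | 112 [136 102  67] -0.0658 -0.0654 | 116 [140 106  69] -0.0699 -0.0688 | 120 [139 105  68] -0.0739 -0.0722 | 124 [137 103  67] -0.0781 -0.0756 | 128 [136 102  67] -0.0822 -0.079 | 132 [136 102  66] -0.0864 -0.0825 | 136 [138 103  66] -0.0907 -0.086 | 140 [137 102  66] -0.0949 -0.0895 | 144 [139 103  66] -0.0992 -0.0931 | 148 [142 105  67] -0.1035 -0.0966 | 152 [143 106  68] -0.1079 -0.1002 | 156 [151 112  71] -0.1123 -0.1039 | 160 [147 109  69] -0.1168 -0.1075 | 164 [147 108  68] -0.1212 -0.1112 | 168 [201 152  94] -0.1258 -0.115 | 172 [215 170 105] -0.1303 -0.1187 | 176 [216 174 107] -0.1349 -0.1225 | 180 [216 173 106] -0.1395 -0.1264 | 184 [217 176 109] -0.1442 -0.1302 | 188 [217 178 109] -0.1489 -0.1341 | 192 [217 179 111] -0.1537 -0.138 | 196 [216 181 111] -0.1585 -0.142 | 200 [216 178 109] -0.1633 -0.146 | 204 [216 173 106] -0.1682 -0.15 | 208 [216 173 106] -0.1731 -0.1541 | 212 [216 175 108] -0.178 -0.1582 | 216 [217 174 106] -0.1831 -0.1623 | 220 [216 176 108] -0.1881 -0.1665 | 224 [160 128  80] -0.1932 -0.1707 | 228 [78 60 40] -0.1983 -0.1749 |
```

The bar is at s ≈ −0.037 m, which is the home position (−0.038), and the push met a firm stop there. The arm is clear, so I hand in.

```bash
python3 -c "
from plant import r
print(r.finish_job())"
```

```text
the job is handed in; nothing more can be done
None
```

The job is handed in at about 28 s: all four lemon halves went into the tray, the lid was fitted flat under the lip, and the tray was pushed to its stop at home with the arm clear. The hand-in returned no verdict, the lid was last seen just before the slide, and the jar, tumbler and mug were not re-measured at the end.

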